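Pry up the press platen onto its prop

TASK

Lever the heavy hinged platen of the heat press up onto its sprung prop: take the pry bar, slide its tip over the ridge of the fulcrum block and under the middle of the platen's front edge until it gently butts against the hidden stop plate, then press the handle down smoothly just until the prop swings in under the edge, without forcing the platen against its lift stop. Ease the platen down onto the prop without dropping it, draw the bar out, and lay it flat on the open bench, clear of the press and the fulcrum block; touch nothing but the bar yourself and leave the other things alone.

Things in the scene. Friction and masses are not known exactly. Their poses are not given: they have to be found in the camera images.
- frame: Black steel base frame of the press, fixed to the bench. Origin: on the bench (z = 0) straight below the middle of the resting platen's front lower edge; +x along that edge, +y into the press (away from the pry bar), z up. Two cheeks 16 mm wide and 38 mm high run along y at x = -92 and +92 mm; the mouth between them is free for the bar.
- mouth (a point): Middle of the mouth under the platen's edge, 20 mm above the frame's origin. Hidden behind it stands a fixed stop plate 70 mm wide, 35 mm high, leaning back 0.5 rad (square to a bar sloping 0.5 rad down). Near the bench its face lies anywhere from 18 to 36 mm behind the edge: unmeasured, to be felt. Over 45 N on it, or on the frame, is ramming.
- platen_edge (a point): Middle of the front lower edge of the platen, the heavy black slab with a white pad (200 mm along x, 225 mm deep, 28 mm thick, 5 to 10 kg, its weight unmeasured). At rest 40 mm above the bench, over the frame's origin. The underside behind it is flat. Axes as the frame's, tilting with the platen.
- platen: The same hinged slab; origin on its rear hinge axis, 225 mm behind the front edge and 54 mm above the bench. Its weight bears on the bar with 20 to 55 N; over 70 N from the bar is forcing it, and falling faster than 0.5 rad/s is dropping it.
- platen_lift (a joint): Lift angle of the platen, rad: 0 at rest, grows as the front edge rises (225 mm per rad). At about 0.065 to 0.070 (edge up 15 to 16 mm) the prop can swing under; at 0.080 (18 mm) a hard lift stop ends the travel. Propped it stays at about 0.061 to 0.070.
- prop: Steel prop strut 10 mm thick, origin at its pivot, 6 mm above the bench at x = +66, y = +10 mm of the frame; upright it reaches 55 mm above the bench. It leans outward against the platen's front edge and a light spring swings it in under the platen as soon as the edge is high enough.
- prop_swing (a joint): Angle of the prop, rad: 0 leaning out against the platen's front, about 0.44 upright under the platen.
- fulcrum_top (a point): Top of the fulcrum's round steel ridge (16 mm diameter, 70 mm long along the frame's x), middle of its length; 62 mm above the bench unloaded, 59 to 71 mm in front of the platen's edge, within 12 mm of its middle. Oiled, on a rubber pad: it sinks about 1 mm per 7 N (up to 16 mm).
- fulcrum: Fulcrum block fixed on the bench: steel block 90 (x) x 50 (y) x 38 mm high carrying the rubber pad and ridge; origin under its centre; axes as the frame's.
- bar_grip (a point): Pry bar, steel, 0.7 kg, 370 mm long, lying flat. Grasp point in its handle, 12 mm above the flat underside; +x to the tip, z up. Handle (22 mm wide, 24 mm high) from 90 mm behind this point to 50 mm ahead; blade (20 mm wide, 9 mm thick, flush with the handle's underside) from 50 to 280 mm ahead. Centre of mass about 60 mm ahead.
- bar_tip (a point): Middle of the end face of the bar's blade: 280 mm ahead of the grasp point, 4.5 mm above the underside and 4.5 mm below the blade's top. Axes as the grasp point's.
- bar: The same pry bar; origin on its underside straight below the grasp point, same axes.
- spool: Bystander, leave alone: white thread cone 56 across, 80 high mm. Origin at the centre of its underside.
- tape: Bystander, leave alone: roll of tape lying flat, 90 across, 24 high mm. Origin at the centre of its underside.
- oiler: Bystander, leave alone: oil bottle 44 across, 130 high mm. Origin at the centre of its underside.
- wrench: Bystander, leave alone: wrench lying flat, 160 long mm. Origin at the centre of its underside. (lies along its x)
- mug: Bystander, leave alone: mug 76 across, 90 high mm. Origin at the centre of its underside.
- jar: Bystander, leave alone: jar 60 across, 70 high mm. Origin at the centre of its underside.
- sparepad: Bystander, leave alone: spare white pad 90 x 120 x 16 mm. Origin at the centre of its underside.
Not all that is in view belongs to the job. Leave any blue, green or red look-alike of the fulcrum alone.

How it is judged:
On the way, in this order (a step that is already met when the one before it is completed fails the run):
1. the bar, under the platen's edge, is pushed home against the stop plate (contact force between bar and frame above 2 N and y of bar_tip in the frame of frame above 0.006 m and x of bar_tip in the frame of frame between -0.045 and 0.045 m), for 0.05 s.
2. the bar, bearing on the fulcrum ridge, carries the platen high enough for the prop to swing under (value of joint prop_swing above 0.38 rad and value of joint platen_lift above 0.055 rad and contact force between bar and fulcrum above 10 N and contact force between bar and platen above 8 N), for 0.05 s.
3. the platen rests on the prop and the bar is out from under it (value of joint prop_swing above 0.38 rad and value of joint platen_lift between 0.055 and 0.077 rad and contact force between prop and platen above 8 N and y of bar_tip in the frame of frame below -0.02 m), for 0.2 s.
At the end, for the whole second after the job is handed in: Platen resting on the upright prop (prop over 0.38 rad, platen 0.055 to 0.077 rad, prop carrying over 8 N); bar flat and still on the bench (tilt under 0.06 rad, grasp point below 20 mm), touching neither press nor fulcrum, tip at least 20 mm in front of the platen's edge line (all of step 3 and contact force between bar and fulcrum below 0.1 N and contact force between bar and frame below 0.1 N and contact force between bar and platen below 0.1 N and angle between bar_grip's own z axis and vertical below 0.06 rad and height (world z) of bar_grip below 0.02 m and linear speed of bar below 0.02 m/s and velocity of joint platen_lift below 0.02 rad/s).
It fails at once if the bar rams the stop plate or the frame (over 45 N) (contact force between bar and frame above 45 N).
It fails at once if the bar forces the platen (over 70 N), as when it is driven against its lift stop or rammed (contact force between bar and platen above 70 N).
It fails at once if the platen drops (falls faster than 0.5 rad/s) (velocity of joint platen_lift below -0.5 rad/s).
It fails at once if the robot itself touches the platen, the prop or the fulcrum block (contact force between any of the arm, the fingers and platen above 2 N or contact force between any of the arm, the fingers and prop above 2 N or contact force between any of the arm, the fingers and fulcrum above 2 N).
It fails at once if another thing on the bench is shifted by more than 30 mm (distance of any of spool, tape, oiler, wrench, mug, jar, sparepad from where it was at the start of the episode above 0.03 m).
It also fails if it takes over 59 s, if anything falls off the work surface, if the arm or the gripper's body presses on something with over 40 N, if the wrist force passes 120 N, or if a joint passes its speed limit or range.

ROBOT

A 7-joint arm with a two-finger parallel gripper is mounted at the origin on the work surface. World frame = base frame: x ahead of the robot, y to its left, z up, the work surface at z = 0. Lengths are in m, angles in rad, forces in N, time in s.
With the tool pointing down it reaches from about 0.425 to 0.925 m from the base axis. Payload 6.8 kg.
Tool frame: the origin (TCP) lies midway between the tips of the shut fingers; the grasp point (between the pads) lies 19 mm behind it; x points along the fingers, z is the direction in which the jaws open and shut, and the axes are right-handed (so a half turn about x gives the same grasp; the last joint's range is limited). The gripper opens to 85 mm and grips with 20 to 120 N. Pads are 22 mm wide; open, the fingers measure 114 mm over their backs; the gripper's body (76 mm by 85 mm) begins 54 mm behind the grasp point. The pads swing forward as they close: fully open they stand 13 mm farther back than shut.
Start: joints at [-1.22, 0.477, 0.022, 1.555, -0.011, 1.109, -0.083], TCP at [0.299, 0.605, 0.231] pointing down, gripper open.
Joint ranges: [-2.96, 2.96], [-0.34, 2.1], [-1.41, 1.46], [0.24, 2.44], [-1.37, 4.51], [0.17, 1.92], [-2.96, 2.96]. Speed limits (rad/s): [2.39, 2.39, 3.14, 3.14, 3.14, 3.14, 3.14].

INTERFACE

Orientations are given as a unit quaternion [w, x, y, z].
In Python, from station import bot gives the robot as it stands. The module is installed in compiled form; this text tells all that it offers.
- The arm moves only by the shell command python3 -m jog 'ROWS' [FORCE]. ROWS is text: rows parted by semicolons, each of 7 numbers parted by spaces: the shift along the tool's x, y, z in mm, then the turn, a rotation vector about the tool's x, y, z in units of 6 degrees (1.0 is 6 degrees), then the finger opening in mm, from 0 to 85.4. A call has 1 to 5 rows; each row shifts and turns the commanded pose from where the row before left it, along the tool's axes as they then stand; what a row does not reach is not made up. A row lasts 1/10 s, in which the tool goes at most 50 mm and 8.59 degrees, less where a joint would pass 70% of its speed; a pose out of reach is approached as far as the arm can. A call with a gripper value outside its range is refused whole. The fingers move at their own pace and stop on an object; FORCE is the grip in N (left out, the last holds). Time passes only in rows, so rows that do not move let the fingers close. It gives the time, the measured TCP pose, the force and the opening at its end, in the units of the state.
- bot.get_obs(): the state, without advancing time (a new reading comes with each control period).
- bot.read_camera(name): name is "side" or "top" or "wrist"; returns (picture, depth): 420x560x3 uint8, red, green, blue; 420x560 float32, m along the optical axis (not along the pixel's ray), 0 where there is no reading.
- bot.calibration(name): a dict with "fx", "fy", "cx", "cy" (pixels), "T" (4x4, takes a point from camera to world coordinates). Camera axes: x right, y up, looking along -z (the intrinsics and any distortion apply to the point x, -y, -z); pixel columns grow to the right and rows downward; lengths in m; the calibration is good to about 2 mm. A picture is of the moment at which its call begins: read the wrist's pose just before it. calibration takes no time and is no camera call; for the wrist camera it gives the pose at the moment of the call.
- bot.hand_in(): hands the job in, once; it reports no verdict.
The state is a dict: "t": time; "q": joint angles; "joint_vel": joint speeds; "joint_torque": joint torques, N m; "eef_pos": TCP position; "tool_rot": TCP orientation; "contact_force": force on the tool from outside, world axes, zero at the start; "torque": the same for the moment, N m; "gripper_width": opening from 0.0 (shut) to 1.0 (fully open).
Only numpy, scipy, OpenCV 4.12 (cv2) and the standard library are available. Lean on these libraries where they do the work, as an engineer would, in place of code of your own. Each camera call takes 0.05 s, during which the arm holds its last target.

## Working session

There is one attempt and no reset: what is moved stays moved. The work goes in short steps, Python scripts to look and compute and a shell command to move; the robot and the scene stay as the last step left them, time stands still between calls to the robot, and variables do not carry over. Pictures are saved under pics/ and viewed, and the job is handed in when it is done.

```bash
ls; mkdir -p pics; python3 - <<'E'
from station import bot
import cv2,numpy as np
o=bot.get_obs();print(o)
for n in("top","side"):
    im,d=bot.read_camera(n);cv2.imwrite(f"pics/{n}0.png",im[:,:,::-1]);np.savez(f"pics/{n}0.npz",im=im,d=d)
    c=bot.calibration(n);print(n,c)
E
```

```text
pics
{'t': 0.0, 'q': array([-1.22009053,  0.47779592,  0.0223504 ,  1.5564698 , -0.01149289,
        1.10927369, -0.08306493]), 'joint_vel': array([ 0.00059241, -0.0006058 , -0.00060281, -0.00101491,  0.00018719,
       -0.00048209,  0.00165379]), 'joint_torque': array([ 8.91400396e-04, -5.96455944e+01,  1.60799704e+00, -2.81196356e+01,
        1.23027698e-02,  9.35557997e-03, -7.02034527e-05]), 'eef_pos': array([0.29870109, 0.60465016, 0.23032097]), 'tool_rot': array([ 0.60007264, -0.37360022,  0.60110658,  0.37283586]), 'contact_force': array([ 0.12582296, -0.51465937,  0.49257895]), 'torque': array([-0.00337468,  0.03544369, -0.03467537]), 'gripper_width': 1.0000102486770228}
top {'fx': 436.3114361703911, 'fy': 436.3114361703911, 'cx': 280.0841916251408, 'cy': 219.94890098373202, 'T': array([[-7.45563792e-03,  9.88484719e-01, -1.51136937e-01,
         3.53236823e-01],
       [-9.99972175e-01, -7.33185085e-03,  1.37628786e-03,
        -2.58482336e-03],
       [ 2.52326031e-04,  1.51142993e-01,  9.88511878e-01,
         1.12643445e+00],
       [ 0.00000000e+00,  0.00000000e+00,  0.00000000e+00,
         1.00000000e+00]])}
side {'fx': 442.6872914238749, 'fy': 442.6872914238749, 'cx': 282.7490865616818, 'cy': 210.80612742123506, 'T': array([[ 0.70870686,  0.48157534, -0.51557714, -0.05471774],
       [-0.70547337,  0.47703528, -0.52416092, -0.61420981],
       [-0.00647448,  0.73520238,  0.67781675,  0.82061003],
       [ 0.        ,  0.        ,  0.        ,  1.        ]])}
```

View pics/top0.png

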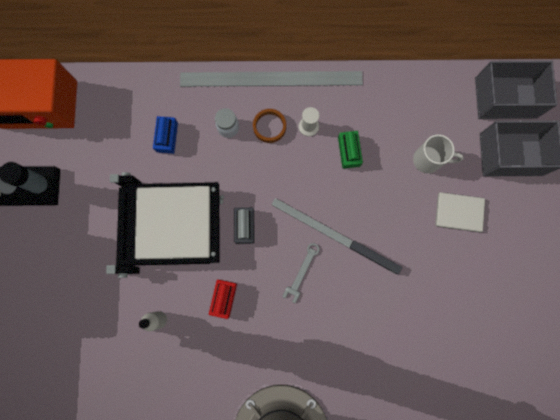

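View pics/side0.png

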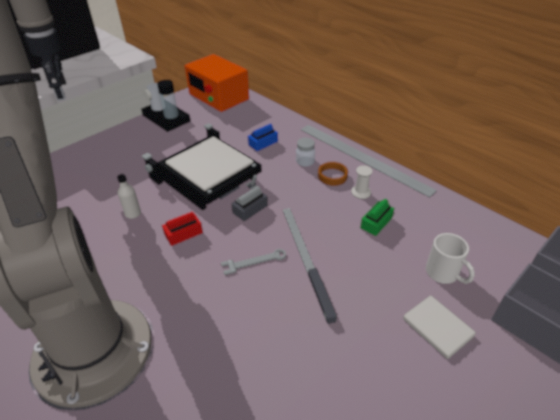

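The top view shows the press at about (170,222), with its front edge at col 218 on the right. The grey fulcrum is at (244,226). The blue (165,134), green (350,149) and red (223,299) blocks are look-alikes. The bar runs from its tip at (275,203) to its handle end at (398,270). There is a decoy-like ruler at (270,79), which I'll leave. I'll enlarge these next.

```bash
cat > h.py <<'E'
import numpy as np,cv2
from station import bot
def pt(c,u,v,depth):
    x=(u-c['cx'])/c['fx']*depth; y=(v-c['cy'])/c['fy']*depth
    return (c['T']@np.array([x,-y,-depth,1]))[:3]
def ptz(c,u,v,z):
    d=np.array([(u-c['cx'])/c['fx'],-(v-c['cy'])/c['fy'],-1]); d=c['T'][:3,:3]@d; o=c['T'][:3,3]
    return o+d*(z-o[2])/d[2]
def proj(c,p):
    q=np.linalg.inv(c['T'])@np.append(p,1); return np.array([c['cx']+c['fx']*q[0]/-q[2], c['cy']+c['fy']*q[1]/q[2]])
def bright(im,g=0.55): return (255*(im/255.)**g).astype(np.uint8)
E
python3 - <<'E'
import numpy as np,cv2
from h import *
im=np.load('pics/top0.npz')['im']
def crop(r0,r1,c0,c1,s,n):
    k=cv2.resize(bright(im[r0:r1,c0:c1]),None,fx=s,fy=s,interpolation=cv2.INTER_CUBIC);cv2.imwrite(n,k[:,:,::-1])
crop(165,285,100,260,5,'pics/c1.png')
crop(180,290,260,410,5,'pics/c2.png')
E
```

```text
(no output)
```

View pics/c1.png

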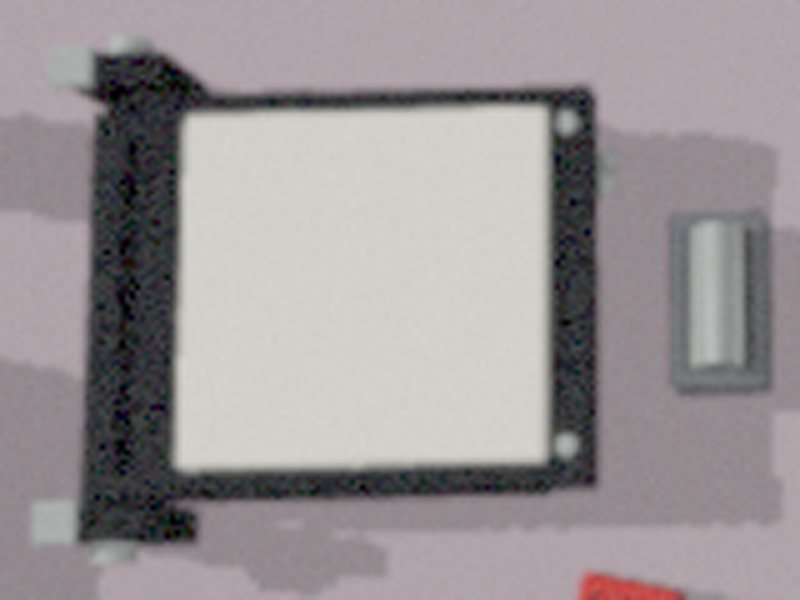

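View pics/c2.png

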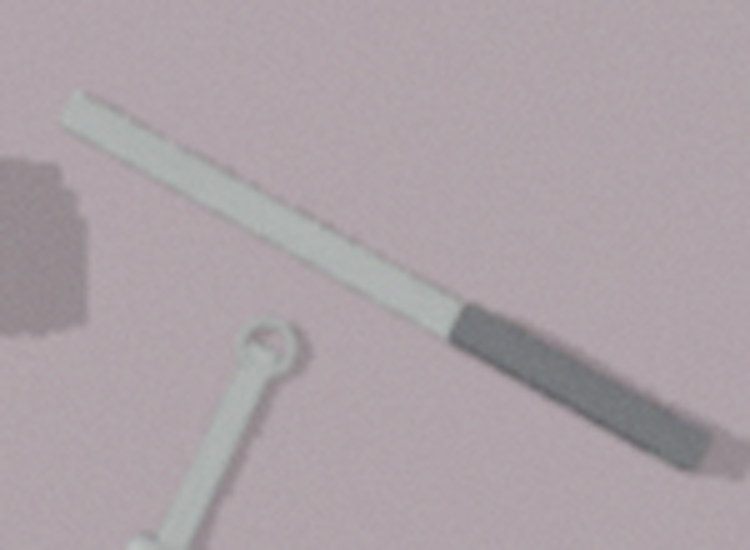

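```bash
python3 - <<'E'
from h import *
c=bot.calibration('top')
z=np.load('pics/top0.npz');D=z['d']
def P(n,u,v,h): print(n,np.round(ptz(c,u,v,h)*1000,1),'depth pt',np.round(pt(c,u,v,D[int(round(v)),int(round(u))])*1000,1))
a=ptz(c,219,183,.068);b=ptz(c,219,262,.068)
P('FrontHi',218,185,.068);P('FrontLo',218,260,.068);print(np.hypot(*(a-b)[:2]),a,b,(a+b)/2)
P('backHi',100+185/5,165+105/5,.068)
P('padTL',100+182/5,165+113/5,.07);P('padTR',100+550/5,165+105/5,.07);P('padBL',100+172/5,165+472/5,.07);P('padBR',100+550/5,165+465/5,.07)
P('ridge top',100+717/5,165+220/5,.062);P('ridge bot',100+717/5,165+368/5,.062);P('ridge mid',100+717/5,165+294/5,.062)
P('fblk c',100+720/5,165+302/5,.038)
for u,v in((670,212),(770,212),(772,390),(672,390)): P('blk',100+u/5,165+v/5,.038)
P('tip',275.2,201.6,.009);P('tipin',277,202.6,.009);P('junc',352.4,244.6,.009);P('end',399.5,270.3,.024);P('endin',397,269,.024)
P('junctop',352.5,244.6,.024)
P('wr',313,246,.005)
E
```

```text
FrontHi [604.  149.5  68. ] depth pt [604.4 149.7  66.6]
FrontLo [418.1 146.9  68. ] depth pt [418.4 147.5  64. ]
0.19584789808273664 [0.60911688 0.14710986 0.068     ] [0.41328737 0.14442671 0.068     ] [0.51120213 0.14576828 0.068     ]
backHi [603.  350.6  68. ] depth pt [603.9 352.   63.9]
padTL [598.5 351.3  70. ] depth pt [599.6 353.   65. ]
padTR [601.2 169.   70. ] depth pt [602.  169.6  66.5]
padBL [421.  348.6  70. ] depth pt [421.1 349.1  68.5]
padBR [423. 166.  70.] depth pt [423.5 167.3  62.2]
ridge top [544.1  86.6  62. ] depth pt [544.4  86.7  60.4]
ridge bot [470.4  86.2  62. ] depth pt [472.7  88.   41.2]
ridge mid [507.1  86.4  62. ] depth pt [507.3  86.6  60.2]
fblk c [506.4  86.9  38. ] depth pt [503.1  84.9  62. ]
blk [552.7 112.5  38. ] depth pt [ 5.597e+02  1.165e+02 -1.000e-01]
blk [552.3  61.8  38. ] depth pt [559.6  64.1  -1.7]
blk [461.8  60.6  38. ] depth pt [465.9  63.   -3.3]
blk [462.1 110.7  38. ] depth pt [465.8 114.5   1.7]
tip [572.6   8.2   9. ] depth pt [572.7   8.2   8.5]
tipin [569.9   3.6   9. ] depth pt [569.5   3.5  11. ]
junc [ 458.7 -189.4    9. ] depth pt [ 457.5 -187.4   21.2]
end [ 391.6 -303.1   24. ] depth pt [ 391.6 -303.2   23.8]
endin [ 394.9 -297.    24. ] depth pt [ 394.8 -296.3   26.5]
junctop [ 457.2 -187.2   24. ] depth pt [ 457.5 -187.6   21.2]
wr [456.2 -88.5   5. ] depth pt [457.1 -89.2  -5.2]
```

```bash
cat >> h.py <<'E'
from scipy.spatial.transform import Rotation as R
def st():
    o=bot.get_obs(); w,x,y,z=o['tool_rot']; r=R.from_quat([x,y,z,w]); return o,np.array(o['eef_pos']),r
def go(p,M):
    """total shift in tool axes (mm) and rotvec in 6deg units to reach target pos p and rot matrix M"""
    o,e,r=st(); s=r.inv().apply(np.array(p)-e)*1000; t=(r.inv()*R.from_matrix(M)).as_rotvec()/np.radians(6)
    return np.round(s,1),np.round(t,2)
def barrot(yaw,pitch,flip=1):
    """tool rotation so that bar x = flip*tool axis; bar dir yaw, nose-down pitch"""
    b=np.array([np.cos(yaw)*np.cos(pitch),np.sin(yaw)*np.cos(pitch),-np.sin(pitch)])
    zdir=np.array([-np.sin(yaw),np.cos(yaw),0])*flip   # tool z (jaw) horizontal
    # tool x = down in the bar frame
    up=np.cross(b,np.array([-np.sin(yaw),np.cos(yaw),0])); x=-up
    y=np.cross(zdir,x); return np.stack([x,y,zdir],1)
E
python3 - <<'E'
from h import *
o,e,r=st();print(r.as_matrix().round(3))
for f in(1,-1):print(f,go([.4315,-.233,.25],barrot(np.radians(59.8),0,f)))
E
```

```text
[[-0.001 -0.897  0.443]
 [-0.001  0.443  0.897]
 [-1.    -0.    -0.002]]
1 (array([ -18.4, -490. , -692.4]), array([-1.435e+01, -1.000e-02, -1.000e-02]))
-1 (array([ -18.4, -490. , -692.4]), array([ 1.565e+01, -1.000e-02,  1.000e-02]))
```

```bash
cat >> h.py <<'E'
def rows(p,M,n):
    """constant row (shift mm, turn units) repeated n times reaching the target"""
    o,e,r=st(); rel=(r.inv()*R.from_matrix(M)).as_rotvec(); A=np.zeros((3,3))
    for k in range(n): A+=R.from_rotvec(rel*k/n).as_matrix()
    s=np.linalg.solve(A,r.inv().apply(np.array(p)-e))*1000
    return np.round(s,1),np.round(rel/n/np.radians(6),3)
E
python3 - <<'E'
from h import *
print(rows([.4315,-.233,.25],barrot(np.radians(59.8),0,-1),20))
E
```

```text
(array([ -1. , -46.8,  -8.3]), array([ 0.783, -0.001,  0.001]))
```

```bash
python3 -m jog '-1 -46.8 -8.3 0.783 0 0 85; -1 -46.8 -8.3 0.783 0 0 85; -1 -46.8 -8.3 0.783 0 0 85; -1 -46.8 -8.3 0.783 0 0 85; -1 -46.8 -8.3 0.783 0 0 85' 40
python3 - <<'E'
from h import *
print(rows([.4315,-.233,.25],barrot(np.radians(59.8),0,-1),15),st()[0]['q'])
E
```

```text
t: 0.6
eef_pos: [0.4648, 0.4344, 0.2359]
tool_rot: [0.664, -0.242, 0.665, 0.242]
contact_force: [0.7, 0.4, 0.7]
gripper_width: 0.994
(array([ -0.9, -46.7,  -8.3]), array([ 0.78, -0.  ,  0.  ])) [-0.97224067  0.41091236  0.1651141   1.65738455 -0.0742967   1.07992185
 -0.08705053]
```

```bash
for i in 1; do python3 -m jog '-1 -46.7 -8.3 0.78 0 0 85; -1 -46.7 -8.3 0.78 0 0 85; -1 -46.7 -8.3 0.78 0 0 85; -1 -46.7 -8.3 0.78 0 0 85; -1 -46.7 -8.3 0.78 0 0 85'; done
python3 -m jog '-1 -46.7 -8.3 0.78 0 0 85; -1 -46.7 -8.3 0.78 0 0 85; -1 -46.7 -8.3 0.78 0 0 85; -1 -46.7 -8.3 0.78 0 0 85; -1 -46.7 -8.3 0.78 0 0 85'
python3 -m jog '-1 -46.7 -8.3 0.78 0 0 85; -1 -46.7 -8.3 0.78 0 0 85; -1 -46.7 -8.3 0.78 0 0 85; -1 -46.7 -8.3 0.78 0 0 85; -1 -46.7 -8.3 0.78 0 0 85'
python3 - <<'E'
from h import *
print(st()[0]['q'],st()[0]['joint_vel'].round(2),rows([.4315,-.233,.25],barrot(np.radians(59.8),0,-1),1))
im,d=bot.read_camera('wrist');c=bot.calibration('wrist')
np.savez('pics/w1.npz',im=im,d=d,**c);cv2.imwrite('pics/w1.png',bright(im)[:,:,::-1])
print(c)
E
```

```text
t: 1.1
eef_pos: [0.5477, 0.2139, 0.241]
tool_rot: [0.7, -0.102, 0.7, 0.102]
contact_force: [0.0, 0.7, 0.8]
gripper_width: 0.993
t: 1.6
eef_pos: [0.5361, -0.0214, 0.2461]
tool_rot: [0.706, 0.042, 0.706, -0.042]
contact_force: [1.0, -0.1, -0.0]
gripper_width: 0.992
t: 2.1
eef_pos: [0.432, -0.2327, 0.2512]
tool_rot: [0.683, 0.184, 0.683, -0.184]
contact_force: [0.4, -0.2, 1.4]
gripper_width: 0.997
[-0.245715    0.16450959  0.69611295  1.99659629 -0.12328843  1.02165963
 -0.0183993 ] [ 0.5  -0.16  0.42  0.17  0.05 -0.01  0.09] (array([ 1.2, -0.5, -0.3]), array([0.004, 0.   , 0.001]))
{'fx': 309.39865044822227, 'fy': 309.39865044822227, 'cx': 283.53516132265145, 'cy': 207.90231809526207, 'T': array([[ 8.56392117e-01,  4.96348350e-01,  1.42235215e-01,
         4.61670151e-01],
       [-5.16325814e-01,  8.23020585e-01,  2.36737766e-01,
        -1.81109006e-01],
       [ 4.41889386e-04, -2.76180070e-01,  9.61105808e-01,
         3.94584941e-01],
       [ 0.00000000e+00,  0.00000000e+00,  0.00000000e+00,
         1.00000000e+00]])}
```

View pics/w1.png

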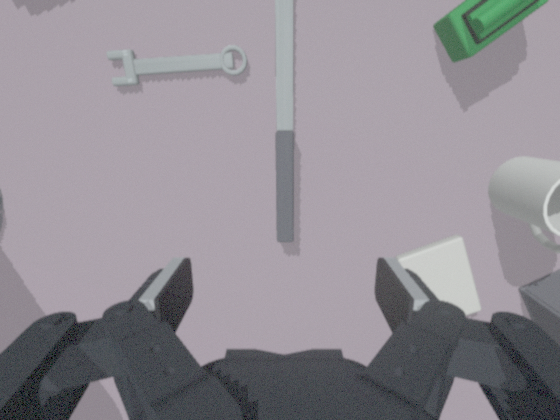

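The wrist view shows the bar almost vertical. The handle runs from (285,131) to (286,241) and the blade goes up from there. The arm was still settling, so I'll retake it.

```bash
python3 -m jog '0 0 0 0 0 0 85' ; python3 - <<'E'
from h import *
c=bot.calibration('wrist');im,d=bot.read_camera('wrist')
np.savez('pics/w2.npz',im=im,d=d,**c);cv2.imwrite('pics/w2.png',cv2.resize(bright(im)[100:260,200:360],None,fx=4,fy=4,interpolation=cv2.INTER_CUBIC)[:,:,::-1])
E
```

```text
t: 2.25
eef_pos: [0.4309, -0.2338, 0.2514]
tool_rot: [0.682, 0.185, 0.682, -0.185]
contact_force: [0.3, 0.6, 0.1]
gripper_width: 0.994
```

View pics/w2.png

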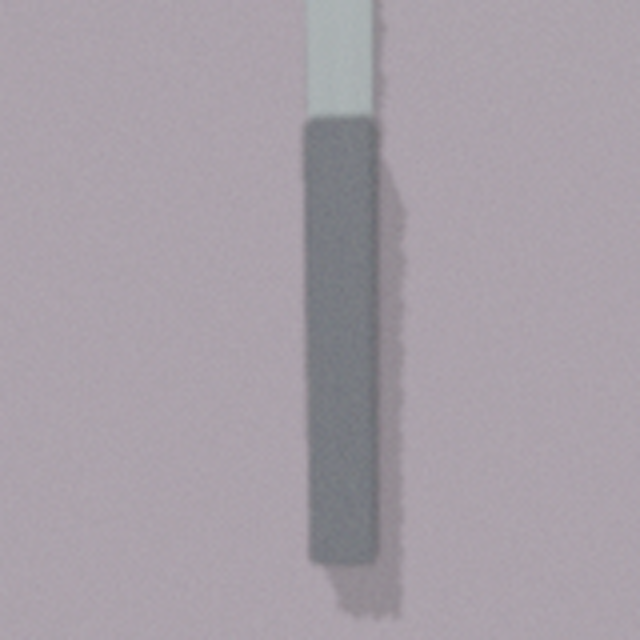

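```bash
python3 - <<'E'
from h import *
z=np.load('pics/w2.npz');c={k:z[k] for k in('fx','fy','cx','cy','T')}
f=ptz(c,200+340/4,100+117/4,.024);b=ptz(c,200+344/4,100+562/4,.024);print(f,b,np.linalg.norm(f-b))
im=z['im'];g=im[2:12].mean(0)[260:310];print(g.mean(1).astype(int))
t=ptz(c,284.5,5,.009)
for q in (f,b):print(np.degrees(np.arctan2(*(t-q)[1::-1])))
u=(f-b)/np.linalg.norm(f-b);print(np.degrees(np.arctan2(u[1],u[0])),'grip',f-.05*u,b+.09*u)
print(pt(c,285,180,z['d'][180,285]))
E
```

```text
[ 0.46180779 -0.18506554  0.024     ] [ 0.39288183 -0.30515987  0.024     ] 0.13846817868912956
[119 119 119 119 120 119 119 119 119 119 119 120 119 119 122 129 132 132
 131 127 127 129 128 129 131 130 129 130 130 129 128 125 114  91  89  99
 111 118 120 118 120 119 120 119 119 119 120 119 119 119]
59.820632427386045
59.98832085087413
60.147113813460656 grip [ 0.43691905 -0.22843086  0.024     ] [ 0.43768155 -0.2271023   0.024     ]
[ 0.43163843 -0.23651566  0.02450067]
```

```bash
python3 - <<'E'
from h import *
print(go([.4365,-.229,.05],barrot(np.radians(60),0,-1)))
E
```

```text
(array([201.2,   4.3,   2.2]), array([-0.02, -0.  , -0.01]))
```

```bash
python3 -m jog '40 1 0.5 0 0 0 60; 40 1 0.5 0 0 0 60; 40 1 0.5 0 0 0 60; 40 1 0.5 0 0 0 60; 41 0.3 0.2 0 0 0 60'; python3 -m jog '16 0 0 0 0 0 60; 16 0 0 0 0 0 60; 10 0 0 0 0 0 60; 4 0 0 0 0 0 60;0 0 0 0 0 0 60'; python3 - <<'E'
from h import *
print(go([.4365,-.229,.002],barrot(np.radians(60),0,-1)))
c=bot.calibration('wrist');im,d=bot.read_camera('wrist')
cv2.imwrite('pics/w3.png',bright(im)[:,:,::-1])
E
```

```text
t: 2.8
eef_pos: [0.4385, -0.2265, 0.0483]
tool_rot: [0.683, 0.182, 0.683, -0.181]
contact_force: [0.5, -0.0, 0.3]
gripper_width: 0.701
t: 3.3
eef_pos: [0.4376, -0.2279, 0.0041]
tool_rot: [0.683, 0.183, 0.683, -0.182]
contact_force: [-0.8, -0.1, 0.1]
gripper_width: 0.705
(array([ 2.1, -1.5, -0.4]), array([ 0.02, -0.  , -0.  ]))
```

View pics/w3.png

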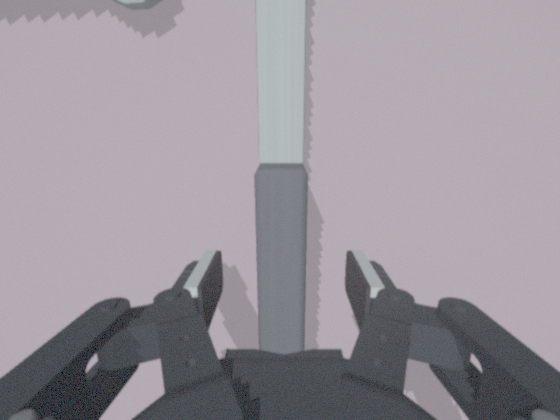

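The handle, at cols 257–307, sits midway between the fingers at 221 and 346. I'll close.

```bash
python3 -m jog '0 0 0 0 0 0 40; 0 0 0 0 0 0 10; 0 0 0 0 0 0 10;0 0 0 0 0 0 10;0 0 0 0 0 0 10' 110;  python3 - <<'E'
from h import *
c=bot.calibration('wrist');im,d=bot.read_camera('wrist')
np.savez('pics/w4.npz',im=im,d=d,**c)
cv2.imwrite('pics/w4.png',bright(im)[:,:,::-1]);print(st()[0])
E
```

```text
t: 3.85
eef_pos: [0.437, -0.2282, 0.0051]
tool_rot: [0.683, 0.183, 0.683, -0.182]
contact_force: [-3.3, 2.3, 11.1]
gripper_width: 0.231
{'t': 3.9, 'q': array([ 0.00690983,  0.58096319,  0.43785288,  2.161658  , -0.51047306,
        0.49888176,  0.31407184]), 'joint_vel': array([-0.0009396 ,  0.00260428, -0.00062251,  0.00126346,  0.00094644,
       -0.00126156, -0.00013843]), 'joint_torque': array([  0.37411231, -42.80524135,   6.97815523, -13.57973009,
        -0.26468614,  -1.23100072,  -0.13608078]), 'eef_pos': array([ 0.43704478, -0.22822057,  0.00518052]), 'tool_rot': array([ 0.68302325,  0.18318226,  0.68312243, -0.18239309]), 'contact_force': array([-2.86310119,  1.2972637 , 11.73560315]), 'torque': array([0.49092282, 0.7589508 , 0.17565985]), 'gripper_width': 0.2292471852000928}
```

View pics/w4.png

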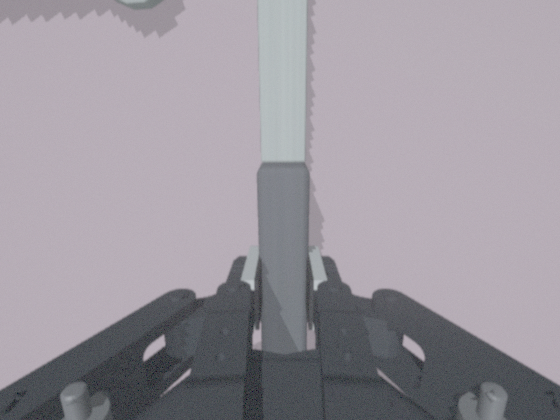

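```bash
python3 - <<'E'
from h import *
z=np.load('pics/w4.npz');c={k:z[k] for k in('fx','fy','cx','cy','T')}
o,e,r=st();M=r.as_matrix();print(M.round(3),np.degrees(np.arctan2(M[1,1],M[0,1])))
for v in(163,169):
  f=ptz(c,284,v,.024);print(v,f,r.inv().apply(f-e)*1000)
f=ptz(c,283,20,.009);print(f,r.inv().apply(f-e)*1000)
print(go([.437,-.228,.26],M))
E
```

```text
[[ 0.     0.499  0.866]
 [ 0.001  0.866 -0.499]
 [-1.     0.001 -0.   ]] 60.037733924081145
163 [ 0.46302934 -0.18379343  0.024     ] [-18.76598626  51.48669333   0.31565369]
169 [ 0.46181939 -0.18588641  0.024     ] [-18.76850377  49.06914471   0.31270054]
[ 0.49026004 -0.13594349  0.009     ] [-3.70850604e+00  1.06525856e+02  1.58014396e-02]
(array([-254.8,    0.4,   -0.3]), array([ 0., -0., -0.]))
```

```bash
python3 -m jog '-10 0 0 0 0 0 10; -30 0 0 0 0 0 10; -40 0 0 0 0 0 10; -40 0 0 0 0 0 10; -40 0 0 0 0 0 10'; python3 -m jog '-30 0 0 0 0 0 10; 0 0 0 0 0 0 10;0 0 0 0 0 0 10';  cat >> h.py <<'E'
YAW=np.radians(90.86); RID=np.array([.5085,.0865]); U=.005; L=.280
def pose(p,tipahead,lift=0.,ridge=.062,yaw=YAW,off=0.):
    """TCP target: bar pitch p, tip (underside) tipahead m horizontally past the ridge top, lift m above the ridge tangent"""
    h=np.array([np.cos(yaw),np.sin(yaw),0]); b=h*np.cos(p)-np.array([0,0,np.sin(p)]); u=h*np.sin(p)+np.array([0,0,np.cos(p)])
    zt=ridge-.008+.008/np.cos(p)-tipahead*np.tan(p)
    T=np.array([RID[0],RID[1],0])+h*tipahead+np.array([0,0,zt])+u*lift
    return T-L*b+U*u, barrot(yaw,p+off,-1)
def tip(r,e,off=0):
    M=r.as_matrix(); b=M[:,1]*np.cos(off)+M[:,0]*np.sin(off); u=-M[:,0]*np.cos(off)+M[:,1]*np.sin(off)
    return e-U*u+L*b
E
python3 - <<'E'
from h import *
c=bot.calibration('wrist');im,d=bot.read_camera('wrist')
cv2.imwrite('pics/w5.png',bright(im)[:,:,::-1]);o,e,r=st();print(e,o['contact_force'],o['torque'])
im,d=bot.read_camera('side');cv2.imwrite('pics/s5.png',bright(im)[:,:,::-1])
# depth of blade in tool frame
for v in (20,60,100,140,220,250):
    pass
np.savez('pics/w5.npz',im=im,d=d)
p,M=pose(.57,.02,.03);print(p,rows(p,M,10))
E
```

```text
t: 4.4
eef_pos: [0.4359, -0.2283, 0.1654]
tool_rot: [0.682, 0.183, 0.684, -0.183]
contact_force: [1.9, 0.5, -6.7]
gripper_width: 0.23
t: 4.7
eef_pos: [0.4366, -0.2279, 0.1938]
tool_rot: [0.683, 0.183, 0.683, -0.182]
contact_force: [-0.4, -0.3, -7.7]
gripper_width: 0.228
[ 0.4358901  -0.22764304  0.19284914] [-0.04556179  1.15122573 -7.90700113] [-0.28999603  0.22406809 -0.01755346]
[ 0.5114545  -0.11032298  0.23124644] (array([-7.2, 12.3,  4.3]), array([-0.498, -0.15 , -0.531]))
```

View pics/s5.png

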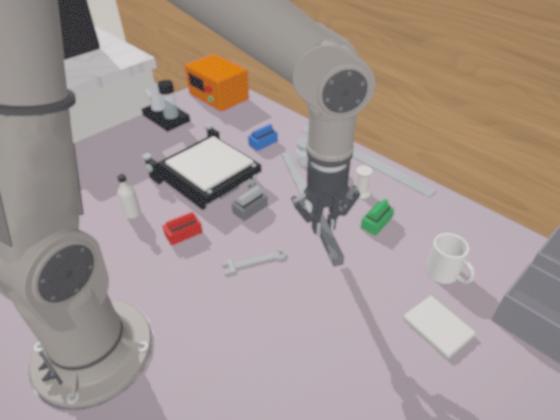

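View pics/w5.png

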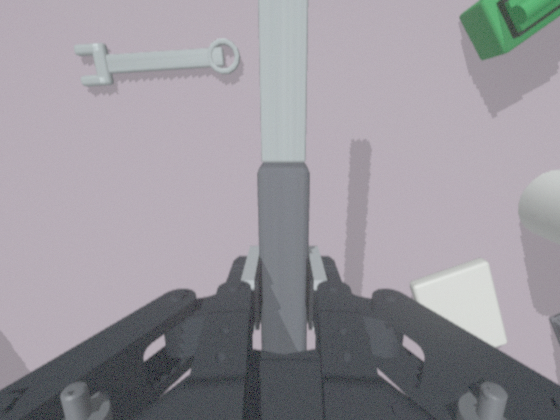

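```bash
python3 -m jog '-7.2 12.3 4.3 -0.498 -0.15 -0.531 10; -7.2 12.3 4.3 -0.498 -0.15 -0.531 10; -7.2 12.3 4.3 -0.498 -0.15 -0.531 10; -7.2 12.3 4.3 -0.498 -0.15 -0.531 10; -7.2 12.3 4.3 -0.498 -0.15 -0.531 10'; python3 - <<'E'
from h import *
o,e,r=st();print(o['q'].round(2),tip(r,e))
p,M=pose(.57,.02,.03);print(p,rows(p,M,5))
E
```

```text
t: 5.3
eef_pos: [0.4816, -0.177, 0.222]
tool_rot: [0.694, -0.012, 0.694, -0.193]
contact_force: [-0.6, 0.4, -6.6]
gripper_width: 0.231
[-0.55  0.25  0.71  2.03  0.16  0.92 -0.22] [0.55153673 0.08070251 0.1376295 ]
[ 0.5114545  -0.11032298  0.23124644] (array([-7.1, 12.3,  4.1]), array([-0.497, -0.148, -0.525]))
```

```bash
python3 -m jog '-7.1 12.3 4.1 -0.497 -0.148 -0.525 10; -7.1 12.3 4.1 -0.497 -0.148 -0.525 10; -7.1 12.3 4.1 -0.497 -0.148 -0.525 10; -7.1 12.3 4.1 -0.497 -0.148 -0.525 10; -7.1 12.3 4.1 -0.497 -0.148 -0.525 10'; python3 -m jog '0 0 0 0 0 0 10;0 0 0 0 0 0 10'; python3 - <<'E'
from h import *
for n in('wrist','top'):
  c=bot.calibration(n);im,d=bot.read_camera(n)
  np.savez(f'pics/{n}6.npz',im=im,d=d,**c)
  cv2.imwrite(f'pics/{n}6.png',bright(im)[:,:,::-1])
o,e,r=st();print(o['q'].round(2),tip(r,e),o['contact_force'],o['torque'])
p,M=pose(.57,.02,.03);print(p,rows(p,M,1))
E
```

```text
t: 5.8
eef_pos: [0.5117, -0.1104, 0.2312]
tool_rot: [0.68, -0.204, 0.677, -0.194]
contact_force: [0.0, 0.2, -7.2]
gripper_width: 0.231
t: 6.0
eef_pos: [0.5115, -0.1107, 0.2313]
tool_rot: [0.68, -0.203, 0.677, -0.193]
contact_force: [0.2, -1.7, -6.9]
gripper_width: 0.228
[-0.81  0.32  0.68  2.03  0.44  0.99 -0.4 ] [0.50921568 0.12098226 0.07739602] [ 0.32040126  0.18540265 -6.99856702] [ 0.92676949  0.03711767 -0.05793659]
[ 0.5114545  -0.11032298  0.23124644] (array([-0.3,  2.2,  0. ]), array([-0.043, -0.005, -0.02 ]))
```

View pics/wrist6.png

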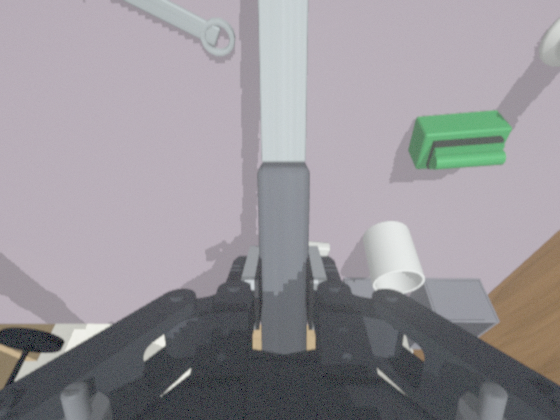

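View pics/top6.png

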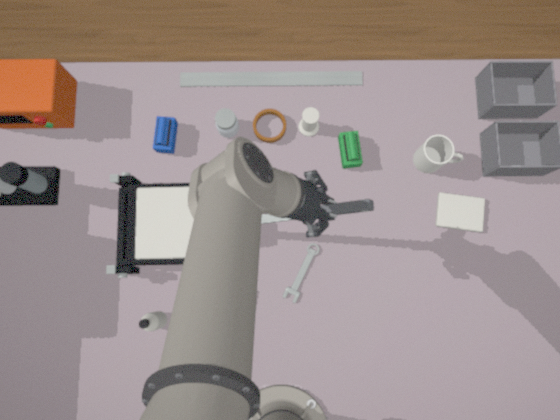

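Top view: the blade shows at (275,218) under the arm, pointing at the fulcrum and the press. I'll check with the side camera.

```bash
python3 - <<'E'
from h import *
c=bot.calibration('side');im,d=bot.read_camera('side')
cv2.imwrite('pics/s6.png',bright(im)[:,:,::-1])
k=cv2.resize(bright(im[120:270,140:340]),None,fx=4,fy=4,interpolation=cv2.INTER_CUBIC);cv2.imwrite('pics/s6c.png',k[:,:,::-1])
o,e,r=st();t=tip(r,e);M=r.as_matrix()
print(t,(proj(c,t)-[140,120])*4,(proj(c,t-M[:,0]*.009)-[140,120])*4)
for q in([.5085-.035,.0865-.0005,.062],[.5085+.035,.0865+.0005,.062],[.5112,.1458,.040],[.5112,.1458,.068],[.413,.1444,.068],[.609,.147,.068]):print((proj(c,np.array(q))-[140,120])*4)
E
```

```text
[0.50955369 0.12077182 0.07774034] [400.18534647 248.8596963 ] [394.51665056 236.78898172]
[394.90322136 316.1457983 ]
[473.08036093 266.72996176]
[382.13200911 274.37544173]
[378.87821471 242.60075819]
[264.54873434 311.12388744]
[483.60104015 180.06358436]
```

View pics/s6c.png

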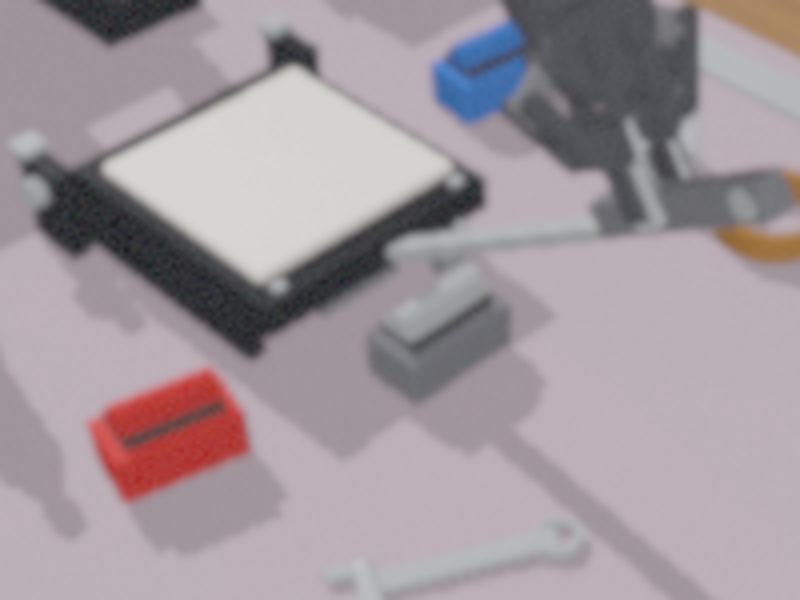

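```bash
python3 - <<'E'
from h import *
p,M=pose(.57,.035,.006);print(p,rows(p,M,3))
E
```

```text
[ 0.51142375 -0.10827438  0.20142629] (array([ 8. ,  6.8, -0.1]), array([-0.017, -0.001, -0.007]))
```

```bash
python3 -m jog '8 6.8 0 -0.02 0 -0.01 10; 8 6.8 0 -0.02 0 -0.01 10; 8 6.8 0 -0.02 0 -0.01 10; 0 0 0 0 0 0 10'; python3 - <<'E'
from h import *
p,M=pose(.57,.035,.0);print(p,rows(p,M,1)); o,e,r=st();print(tip(r,e),o['contact_force'],o['torque'])
E
```

```text
t: 6.55
eef_pos: [0.5113, -0.1068, 0.1999]
tool_rot: [0.679, -0.206, 0.677, -0.193]
contact_force: [0.1, -0.4, -6.6]
gripper_width: 0.226
[ 0.51147235 -0.11151181  0.19637488] (array([ 5.5, -2.1,  0. ]), array([ 0.048, -0.003,  0.017]))
[0.50644049 0.12593274 0.04418043] [ 0.13334824 -0.38598401 -6.60202502] [ 1.11015677  0.03363284 -0.01949027]
```

```bash
for i in 1; do python3 -m jog '2 0 0 0 0 0 10; 0 0 0 0 0 0 10'; done; python3 -m jog '2 0 0 0 0 0 10; 0 0 0 0 0 0 10'; python3 -m jog '1.5 0 0 0 0 0 10; 0 0 0 0 0 0 10';python3 - <<'E'
from h import *
p,M=pose(.57,.035,.0);print(p,rows(p,M,1)); o,e,r=st();print(tip(r,e),o['contact_force'],o['torque'])
E
```

```text
t: 6.75
eef_pos: [0.5125, -0.1084, 0.2001]
tool_rot: [0.68, -0.205, 0.677, -0.193]
contact_force: [0.2, 0.1, -6.9]
gripper_width: 0.226
t: 6.95
eef_pos: [0.5127, -0.1093, 0.1985]
tool_rot: [0.681, -0.205, 0.676, -0.193]
contact_force: [0.4, 0.1, -6.0]
gripper_width: 0.226
t: 7.15
eef_pos: [0.5128, -0.11, 0.1972]
tool_rot: [0.681, -0.205, 0.676, -0.193]
contact_force: [0.1, -0.0, -4.5]
gripper_width: 0.226
[ 0.51147235 -0.11151181  0.19637488] (array([ 1.5, -0.8, -1.3]), array([0.024, 0.026, 0.005]))
[0.50856919 0.12294685 0.04176257] [ 0.10567642 -0.04900443 -4.49614263] [ 1.27189126 -0.05495512 -0.04066544]
```

```bash
python3 -m jog '0 5 0 0 0 0 10; 0 5 0 0 0 0 10; 0 5 0 0 0 0 10; 0 0 0 0 0 0 10';  python3 - <<'E'
from h import *
o,e,r=st();t=tip(r,e);print(t,o['contact_force'],o['torque']);M=r.as_matrix();print('pitch',np.arcsin(-M[2,1]))
print((t[1]-.0865)/np.cos(.015), .054+.008/np.cos(.57)-(t[1]-.0865)*np.tan(.57))
c=bot.calibration('side');im,d=bot.read_camera('side')
k=cv2.resize(bright(im[150:250,180:330],.45),None,fx=5,fy=5,interpolation=cv2.INTER_CUBIC);cv2.imwrite('pics/s7c.png',k[:,:,::-1])
E
```

```text
t: 7.55
eef_pos: [0.5124, -0.096, 0.1884]
tool_rot: [0.68, -0.206, 0.677, -0.192]
contact_force: [-0.2, 1.4, -6.0]
gripper_width: 0.227
[0.50762431 0.13688721 0.03294702] [-0.15034794  1.42290549 -6.04156046] [1.6247782  0.06860951 0.06441409]
pitch 0.5704474686685229
0.050392880232665596 0.031205687434040577
```

View pics/s7c.png

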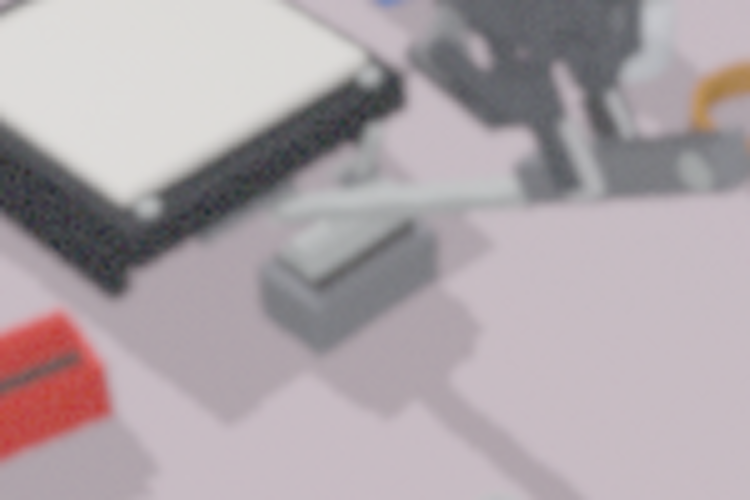

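The blade tip at crop (285,205) sits just below the platen's front edge, over the ridge. I'll keep sliding.

```bash
python3 -m jog '0 4 0 0 0 0 10; 0 4 0 0 0 0 10; 0 0 0 0 0 0 10'; python3 -m jog '0 4 0 0 0 0 10; 0 4 0 0 0 0 10; 0 0 0 0 0 0 10';  python3 - <<'E'
from h import *
o,e,r=st();t=tip(r,e);print(t,o['contact_force'],o['torque']);M=r.as_matrix();print('pitch',np.arcsin(-M[2,1]))
E
```

```text
t: 7.9
eef_pos: [0.5122, -0.09, 0.1843]
tool_rot: [0.68, -0.206, 0.677, -0.192]
contact_force: [0.2, 1.5, -6.2]
gripper_width: 0.228
t: 8.2
eef_pos: [0.5121, -0.0831, 0.18]
tool_rot: [0.68, -0.206, 0.677, -0.192]
contact_force: [0.4, 1.7, -5.1]
gripper_width: 0.231
[0.50759786 0.14976432 0.02451303] [ 0.41386887  1.71929281 -5.11969844] [ 1.58486022 -0.01994545 -0.0220055 ]
pitch 0.5705756301384606
```

```bash
python3 -m jog '0 3 0 0 0 0 10; 0 3 0 0 0 0 10; 0 0 0 0 0 0 10'; python3 -m jog '0 2 0 0 0 0 10; 0 2 0 0 0 0 10; 0 0 0 0 0 0 10';  python3 - <<'E'
from h import *
o,e,r=st();t=tip(r,e);print(t,o['contact_force'],o['torque']);M=r.as_matrix();print('pitch',np.arcsin(-M[2,1]))
E
```

```text
t: 8.5
eef_pos: [0.512, -0.0783, 0.1768]
tool_rot: [0.68, -0.206, 0.677, -0.192]
contact_force: [0.4, 2.0, -5.9]
gripper_width: 0.227
t: 8.8
eef_pos: [0.5119, -0.0752, 0.1748]
tool_rot: [0.68, -0.205, 0.677, -0.193]
contact_force: [-0.2, 2.4, -5.2]
gripper_width: 0.226
[0.50754042 0.15765804 0.01930227] [-0.24418398  2.38433979 -5.2320855 ] [1.54014719 0.0052842  0.03265656]
pitch 0.5707843862185001
```

```bash
python3 -m jog '0 2 0 0 0 0 10; 0 2 0 0 0 0 10; 0 0 0 0 0 0 10'; python3 -m jog '0 1.5 0 0 0 0 10; 0 1.5 0 0 0 0 10; 0 0 0 0 0 0 10'; python3 -m jog '0 1 0 0 0 0 10; 0 1 0 0 0 0 10; 0 0 0 0 0 0 10';  python3 - <<'E'
from h import *
o,e,r=st();t=tip(r,e);print(t,o['contact_force'],o['torque']);M=r.as_matrix();print('pitch',np.arcsin(-M[2,1]))
E
```

```text
t: 9.1
eef_pos: [0.5119, -0.0718, 0.1726]
tool_rot: [0.68, -0.206, 0.677, -0.193]
contact_force: [-0.1, 0.9, -6.0]
gripper_width: 0.229
t: 9.4
eef_pos: [0.5118, -0.0694, 0.171]
tool_rot: [0.68, -0.205, 0.677, -0.193]
contact_force: [-0.2, 0.6, -4.7]
gripper_width: 0.23
t: 9.7
eef_pos: [0.5118, -0.0678, 0.17]
tool_rot: [0.68, -0.205, 0.677, -0.193]
contact_force: [-0.6, 1.1, -5.3]
gripper_width: 0.227
[0.50742817 0.16506796 0.01448866] [-0.55748151  1.08026453 -5.27131323] [ 1.36257938  0.02576198 -0.01836135]
pitch 0.5708536837906466
```

```bash
python3 -m jog '0 1 0 0 0 0 10; 0 1 0 0 0 0 10; 0 0 0 0 0 0 10'; python3 -m jog '0 1 0 0 0 0 10; 0 1 0 0 0 0 10; 0 0 0 0 0 0 10'; python3 -m jog '0 1 0 0 0 0 10; 0 1 0 0 0 0 10; 0 0 0 0 0 0 10';  python3 - <<'E'
from h import *
o,e,r=st();t=tip(r,e);print(t,o['contact_force'],o['torque']);M=r.as_matrix();print('pitch',np.arcsin(-M[2,1]))
E
```

```text
t: 10.0
eef_pos: [0.5118, -0.0661, 0.1689]
tool_rot: [0.68, -0.205, 0.677, -0.193]
contact_force: [-0.1, 0.6, -4.5]
gripper_width: 0.23
t: 10.3
eef_pos: [0.5117, -0.0644, 0.1678]
tool_rot: [0.68, -0.206, 0.677, -0.193]
contact_force: [0.7, 0.7, -4.7]
gripper_width: 0.23
t: 10.6
eef_pos: [0.5117, -0.0627, 0.1667]
tool_rot: [0.68, -0.206, 0.677, -0.193]
contact_force: [-0.7, 1.2, -5.4]
gripper_width: 0.23
[0.50729291 0.17014637 0.01122367] [-0.65628352  1.15455875 -5.41862081] [ 1.30692409  0.03128536 -0.04222762]
pitch 0.570863016540322
```

```bash
python3 -m jog '0 1 0 0 0 0 10; 0 1 0 0 0 0 10; 0 0 0 0 0 0 10'; python3 -m jog '0 1 0 0 0 0 10; 0 1 0 0 0 0 10; 0 0 0 0 0 0 10'; python3 -m jog '0 1 0 0 0 0 10; 0 1 0 0 0 0 10; 0 0 0 0 0 0 10';  python3 - <<'E'
from h import *
o,e,r=st();t=tip(r,e);print(t,o['contact_force'],o['torque']);M=r.as_matrix();print('pitch',np.arcsin(-M[2,1]))
E
```

```text
t: 10.9
eef_pos: [0.5116, -0.061, 0.1656]
tool_rot: [0.68, -0.205, 0.677, -0.193]
contact_force: [-0.1, 0.5, -5.2]
gripper_width: 0.228
t: 11.2
eef_pos: [0.5116, -0.0593, 0.1646]
tool_rot: [0.68, -0.205, 0.677, -0.193]
contact_force: [-0.0, 1.5, -4.5]
gripper_width: 0.23
t: 11.5
eef_pos: [0.5116, -0.0577, 0.1635]
tool_rot: [0.68, -0.205, 0.677, -0.193]
contact_force: [-0.6, 0.7, -4.9]
gripper_width: 0.228
[0.50719688 0.17520012 0.00797221] [-0.61681579  0.74616624 -4.90682831] [1.26868056 0.02634086 0.00435713]
pitch 0.5708631503050965
```

```bash
python3 -m jog '0 1 0 0 0 0 10; 0 1 0 0 0 0 10; 0 0 0 0 0 0 10'; python3 -m jog '0 1 0 0 0 0 10; 0 1 0 0 0 0 10; 0 0 0 0 0 0 10';  python3 - <<'E'
from h import *
o,e,r=st();t=tip(r,e);print(t,o['contact_force'],o['torque']);M=r.as_matrix();print('pitch',np.arcsin(-M[2,1]))
E
```

```text
t: 11.8
eef_pos: [0.5116, -0.056, 0.1624]
tool_rot: [0.68, -0.206, 0.677, -0.193]
contact_force: [-0.5, 0.5, -4.8]
gripper_width: 0.228
t: 12.1
eef_pos: [0.5115, -0.0551, 0.1617]
tool_rot: [0.68, -0.206, 0.677, -0.193]
contact_force: [0.3, -1.5, -2.1]
gripper_width: 0.229
[0.50729487 0.17756683 0.00595497] [ 0.25335233 -1.54474649 -2.05005773] [0.59943341 0.05237051 0.01505194]
pitch 0.571869184069738
```

```bash
python3 -m jog '0 1 0 0 0 0 10; 0 0 0 0 0 0 10';  python3 - <<'E'
from h import *
o,e,r=st();t=tip(r,e);print(t,o['contact_force'],o['torque']);M=r.as_matrix();print('pitch',np.arcsin(-M[2,1]))
E
```

```text
t: 12.3
eef_pos: [0.5114, -0.0552, 0.1615]
tool_rot: [0.68, -0.206, 0.677, -0.194]
contact_force: [0.6, -5.4, 0.7]
gripper_width: 0.232
[0.50732644 0.17734337 0.00549069] [ 0.62105061 -5.35639112  0.699717  ] [-0.14933972  0.00721749  0.1080604 ]
pitch 0.5729893064728216
```

```bash
python3 -m jog '0 1 0 0 0 0 10; 0 0 0 0 0 0 10; 0 0 0 0 0 0 10';  python3 - <<'E'
from h import *
o,e,r=st();t=tip(r,e);print(t,o['contact_force'],o['torque']);M=r.as_matrix();print('pitch',np.arcsin(-M[2,1]))
c=bot.calibration('side');im,d=bot.read_camera('side')
k=cv2.resize(bright(im[150:250,180:330],.45),None,fx=5,fy=5,interpolation=cv2.INTER_CUBIC);cv2.imwrite('pics/s8c.png',k[:,:,::-1])
E
```

```text
t: 12.6
eef_pos: [0.5113, -0.0552, 0.1614]
tool_rot: [0.68, -0.206, 0.677, -0.195]
contact_force: [-0.5, -6.9, 2.0]
gripper_width: 0.231
[0.50747865 0.17714148 0.0051199 ] [-0.50546588 -6.8650307   2.04477325] [-0.61633145  0.02196835  0.1026066 ]
pitch 0.5740013611742693
```

View pics/s8c.png

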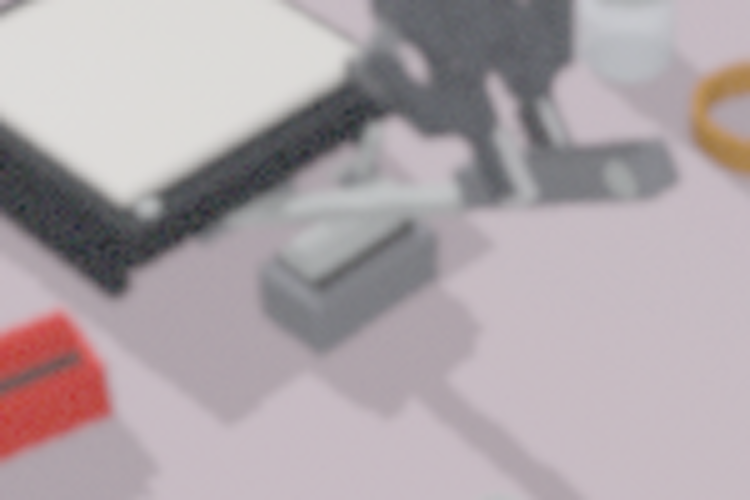

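Firm axial contact: the force runs back along the bar at about 10 N, and the tip is about 31 mm behind the edge. That is the stop. I'll ease back 2 mm and then start to lever about the ridge.

```bash
python3 -m jog '0 -2.5 0 0 0 0 10; 0 -2 0 0 0 0 10; 5.2 -0.4 0 0 0 0.286 10; 5.2 -0.4 0 0 0 0.286 10; 0 0 0 0 0 0 10'; cat >> h.py <<'E'
def rep():
    o,e,r=st();t=tip(r,e);M=r.as_matrix();p=np.arcsin(-M[2,1]);f=o['contact_force']
    d=(.146-t[1]); top=t[2]+.009*np.cos(p)-(d+.009*np.sin(p))*-np.tan(p)
    dr=.0865-t[1]
    print('t',o['t'],'tip',t.round(4),'pitch',p.round(3),'F',f.round(1),'Tq',o['torque'].round(2),'bar top at edge',top.round(4),'under at ridge',(t[2]-dr*np.tan(p)).round(4),'e',e.round(4))
E
python3 -c "from h import *;rep()"
```

```text
t: 13.15
eef_pos: [0.511, -0.0642, 0.1541]
tool_rot: [0.686, -0.184, 0.683, -0.173]
contact_force: [0.3, 0.8, -4.1]
gripper_width: 0.228
t 13.15 tip [0.5071 0.1778 0.0133] pitch 0.509 F [ 0.3  0.8 -4.1] Tq [1.27 0.11 0.01] bar top at edge 0.0058 under at ridge 0.0643 e [ 0.511  -0.0642  0.1541]
```

```bash
sed -i 's/; top=.*$/; top=t[2]+.009\/np.cos(p)-d*np.tan(p)/' h.py; python3 -m jog '5.5 -0.4 0 0 0 0.286 10; 5.5 -0.4 0 0 0 0.286 10;  0 0 0 0 0 0 10'; python3 -c "from h import *;rep()"
```

```text
t: 13.45
eef_pos: [0.5116, -0.0682, 0.1445]
tool_rot: [0.691, -0.164, 0.688, -0.151]
contact_force: [-0.1, 4.9, -4.8]
gripper_width: 0.23
t 13.45 tip [0.507  0.1819 0.0186] pitch 0.448 F [-0.1  4.9 -4.8] Tq [ 1.4  0.1 -0. ] bar top at edge 0.0459 under at ridge 0.0645 e [ 0.5116 -0.0682  0.1445]
```

```bash
python3 -m jog '5.5 -0.4 0 0 0 0.286 10; 5.5 -0.4 0 0 0 0.286 10;  0 0 0 0 0 0 10'; python3 -c "from h import *;rep()"; python3 - <<'E'
from h import *
im,d=bot.read_camera('wrist');cv2.imwrite('pics/w9.png',bright(im)[:,:,::-1])
E
```

```text
t: 13.75
eef_pos: [0.5121, -0.0721, 0.1347]
tool_rot: [0.695, -0.143, 0.692, -0.129]
contact_force: [-0.7, 10.0, -6.3]
gripper_width: 0.228
t 13.75 tip [0.5069 0.1851 0.0243] pitch 0.388 F [-0.7 10.  -6.3] Tq [ 1.69  0.04 -0.01] bar top at edge 0.05 under at ridge 0.0645 e [ 0.5121 -0.0721  0.1347]
```

View pics/w9.png

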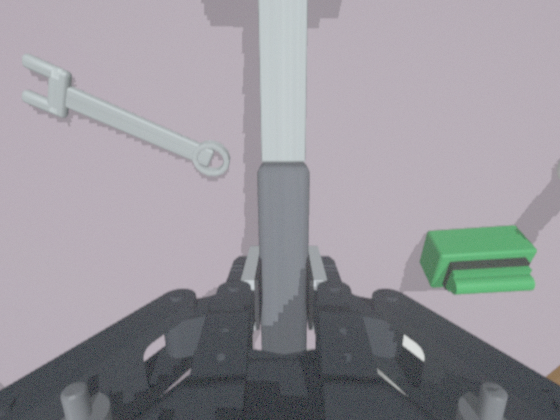

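```bash
python3 - <<'E'
from h import *
im,d=bot.read_camera('wrist')
np.savez('pics/w10.npz',im=im,d=d)
for n in('w4','wrist6','w10'):
    D=np.load(f'pics/{n}.npz')['d']; print(n,[np.round(np.median(D[v:v+10,275:292])*1000,1) for v in(2,20,50,80,120,180,220)])
rep()
im,d=bot.read_camera('side')
k=cv2.resize(bright(im[120:240,140:300],.45),None,fx=5,fy=5,interpolation=cv2.INTER_CUBIC);cv2.imwrite('pics/s9c.png',k[:,:,::-1])
E
```

```text
w4 [np.float32(122.0), np.float32(123.6), np.float32(126.5), np.float32(129.7), np.float32(134.1), np.float32(126.0), np.float32(130.7)]
wrist6 [np.float32(122.7), np.float32(124.2), np.float32(127.3), np.float32(130.3), np.float32(134.6), np.float32(126.4), np.float32(131.0)]
w10 [np.float32(124.2), np.float32(125.7), np.float32(128.7), np.float32(131.6), np.float32(135.6), np.float32(127.1), np.float32(131.4)]
t 13.85 tip [0.5068 0.1851 0.0241] pitch 0.389 F [ 0.2  7.8 -5.4] Tq [ 1.5   0.05 -0.02] bar top at edge 0.0499 under at ridge 0.0645 e [ 0.5122 -0.072   0.1349]
```

View pics/s9c.png

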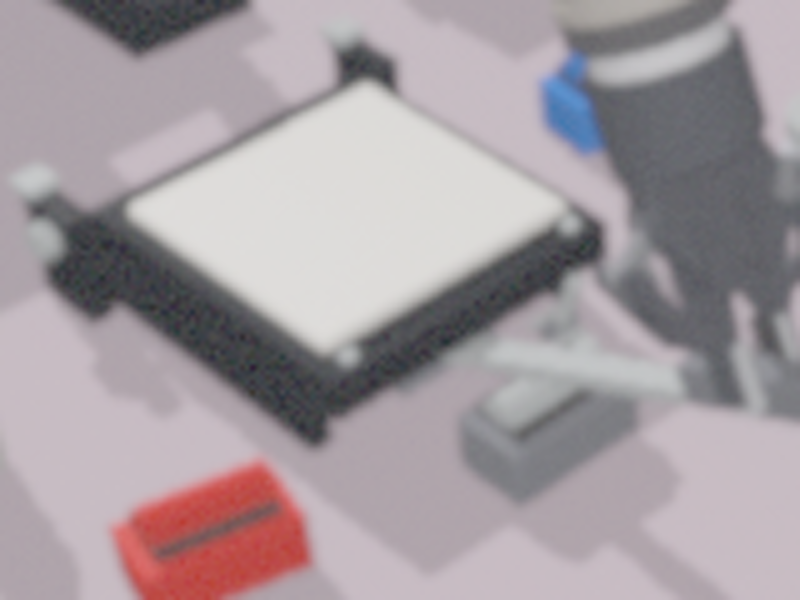

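```bash
sed -i 's/t=tip(r,e);M=r.as_matrix();p=np.arcsin(-M\[2,1\])/t=tip(r,e,OFF);M=r.as_matrix();p=np.arcsin(-M[2,1])+OFF/; s/^def rep/OFF=.02\ndef rep/' h.py; python3 -m jog '5.5 0 0 0 0 0.286 10; 5.5 0 0 0 0 0.286 10;  0 0 0 0 0 0 10'; python3 -c "from h import *;rep()"; python3 - <<'E'
from h import *
im,d=bot.read_camera('wrist')
print([np.round(np.median(d[v:v+10,275:292])*1000,1) for v in(2,20,50,80,120,180,220)])
E
```

```text
t: 14.2
eef_pos: [0.5121, -0.0773, 0.1249]
tool_rot: [0.699, -0.123, 0.696, -0.109]
contact_force: [-0.2, 7.4, -3.4]
gripper_width: 0.232
t 14.2 tip [0.507  0.184  0.0244] pitch 0.349 F [-0.2  7.4 -3.4] Tq [0.91 0.01 0.14] bar top at edge 0.0478 under at ridge 0.0599 e [ 0.5121 -0.0773  0.1249]
[np.float32(124.2), np.float32(125.8), np.float32(128.6), np.float32(131.6), np.float32(135.6), np.float32(127.2), np.float32(131.3)]
```

```bash
python3 -m jog '5.5 0 0 0 0 0.286 10; 5.5 0 0 0 0 0.286 10;  0 0 0 0 0 0 10'; python3 -c "from h import *;rep()"; cat >> h.py <<'E'
def lift(save=None):
    c=bot.calibration('side');im,d=bot.read_camera('side');D0=np.load('pics/side0.npz')['d']
    if save: cv2.imwrite(save,cv2.resize(bright(im[120:240,140:300],.45),None,fx=5,fy=5,interpolation=cv2.INTER_CUBIC)[:,:,::-1])
    vv,uu=np.mgrid[130:205,160:262]
    def fit(D):
        P=np.array([pt(c,u,v,D[v,u]) for v,u in zip(vv.ravel(),uu.ravel())])
        m=(P[:,0]>.43)&(P[:,0]<.595)&(P[:,1]>.18)&(P[:,1]<.345)&(P[:,2]>.045)&(P[:,2]<.11); P=P[m]
        A=np.c_[np.ones(len(P)),P[:,0]-.51,P[:,1]-.26]; k=np.linalg.lstsq(A,P[:,2],rcond=None)[0]; return k,len(P)
    k0,n0=fit(D0);k,n=fit(d); print('lift angle est', -(k[2]-k0[2]),'mid rise/dist',(k[0]-k0[0])/.111,n0,n)
E
python3 -c "
from h import *
lift('pics/s11.png')"
```

```text
t: 14.55
eef_pos: [0.5121, -0.0815, 0.1146]
tool_rot: [0.702, -0.102, 0.7, -0.089]
contact_force: [0.4, 5.3, -2.7]
gripper_width: 0.23
t 14.55 tip [0.507  0.1853 0.0297] pitch 0.29 F [ 0.4  5.3 -2.7] Tq [0.37 0.   0.15] bar top at edge 0.0508 under at ridge 0.0592 e [ 0.5121 -0.0815  0.1146]
lift angle est 0.03599874588201004 mid rise/dist 0.036993008869743084 1992 1927
```

View pics/s11.png

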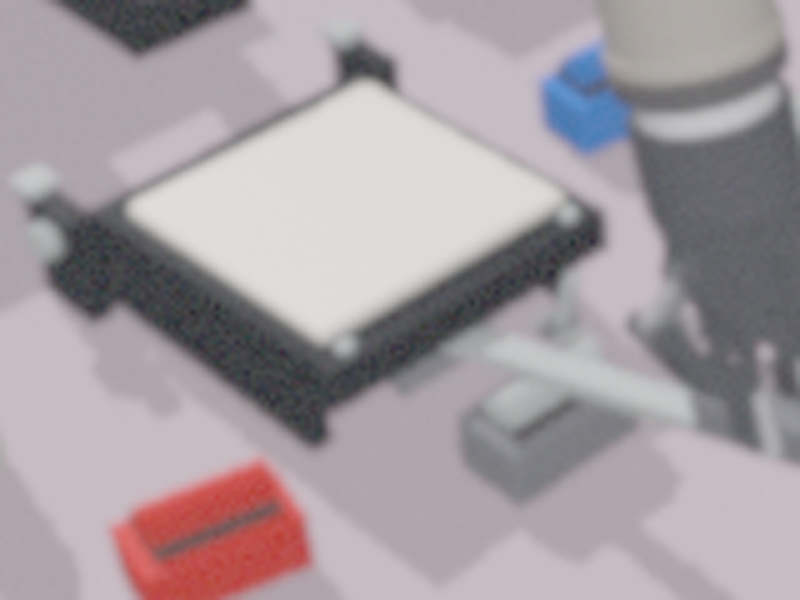

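The platen is lifting: 0.037 rad from depth, and the picture shows a gap under the edge near crop (400,370). I'll keep going in small steps.

```bash
python3 -m jog '5.5 0 0 0 0 0.286 10; 5.5 0 0 0 0 0.286 10;  0 0 0 0 0 0 10'; python3 -c "from h import *;rep();lift()"
```

```text
t: 14.9
eef_pos: [0.512, -0.0852, 0.1041]
tool_rot: [0.704, -0.081, 0.702, -0.068]
contact_force: [0.9, 1.8, -2.0]
gripper_width: 0.231
t 14.9 tip [0.5071 0.1862 0.035 ] pitch 0.232 F [ 0.9  1.8 -2. ] Tq [-0.19 -0.05  0.19] bar top at edge 0.0537 under at ridge 0.0585 e [ 0.512  -0.0852  0.1041]
lift angle est 0.05506729647151544 mid rise/dist 0.055820331217277794 1992 1885
```

```bash
python3 -m jog '4 0 0 0 0 0.21 10; 0 0 0 0 0 0 10; 0 0 0 0 0 0 10'; python3 -c "from h import *;rep();lift('pics/s12.png')"
```

```text
t: 15.25
eef_pos: [0.5121, -0.086, 0.1006]
tool_rot: [0.704, -0.074, 0.703, -0.061]
contact_force: [0.1, -1.5, -1.4]
gripper_width: 0.229
t 15.25 tip [0.5071 0.1866 0.0369] pitch 0.211 F [ 0.1 -1.5 -1.4] Tq [-1.03 -0.05  0.11] bar top at edge 0.0548 under at ridge 0.0584 e [ 0.5121 -0.086   0.1006]
lift angle est 0.0589005304655311 mid rise/dist 0.061355067279778644 1992 1864
```

View pics/s12.png

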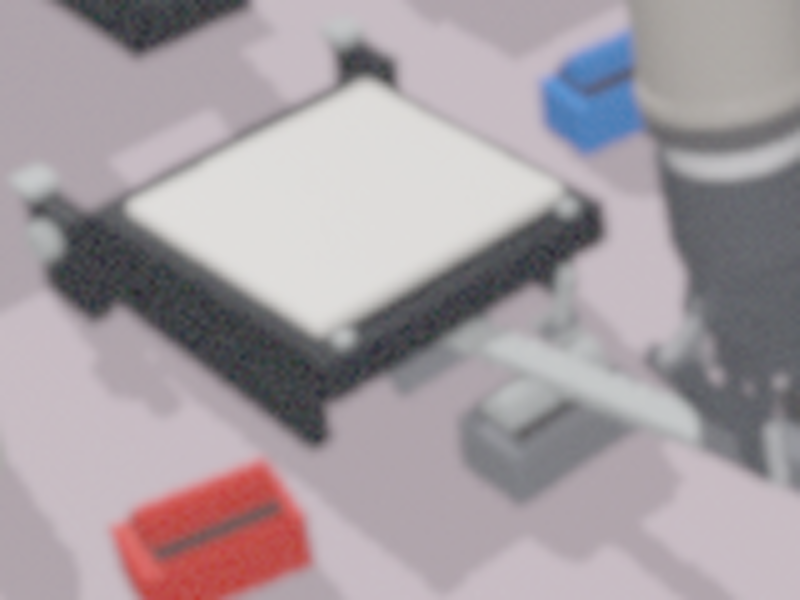

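```bash
python3 -m jog '3 -1 0 0 0 0.14 10; 0 0 0 0 0 0 10; 0 0 0 0 0 0 10'; python3 -c "from h import *;rep();lift()"
```

```text
t: 15.6
eef_pos: [0.5121, -0.0867, 0.0974]
tool_rot: [0.705, -0.068, 0.704, -0.055]
contact_force: [-0.1, -1.8, -0.7]
gripper_width: 0.23
t 15.6 tip [0.507  0.1869 0.0383] pitch 0.195 F [-0.1 -1.8 -0.7] Tq [-0.74 -0.02  0.16] bar top at edge 0.0555 under at ridge 0.0581 e [ 0.5121 -0.0867  0.0974]
lift angle est 0.06299438958306931 mid rise/dist 0.06514679735569515 1992 1860
```

```bash
python3 -m jog '2.5 -1 0 0 0 0.12 10; 0 0 0 0 0 0 10; 0 0 0 0 0 0 10'; python3 -c "from h import *;rep();lift('pics/s13.png')"
```

```text
t: 15.95
eef_pos: [0.5122, -0.0874, 0.095]
tool_rot: [0.705, -0.064, 0.704, -0.05]
contact_force: [0.8, 4.0, -1.9]
gripper_width: 0.229
t 15.95 tip [0.5069 0.1871 0.0395] pitch 0.181 F [ 0.8  4.  -1.9] Tq [ 0.18 -0.02  0.1 ] bar top at edge 0.0562 under at ridge 0.058 e [ 0.5122 -0.0874  0.095 ]
lift angle est 0.06644711115924017 mid rise/dist 0.06934703753091982 1992 1852
```

View pics/s13.png

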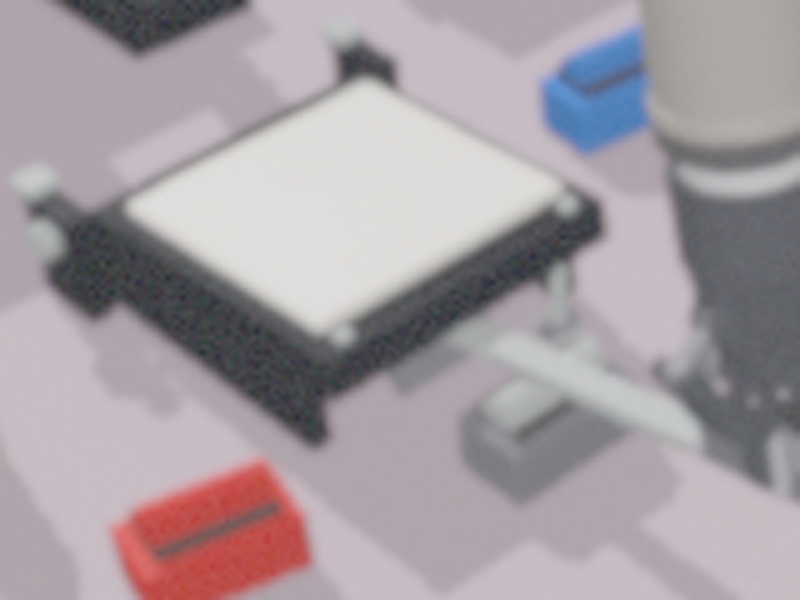

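```bash
cat > cmp.py <<'E'
import cv2,numpy as np,sys
a=[cv2.imread(f)[220:380,480:640] for f in sys.argv[2:]]
cv2.imwrite(sys.argv[1],cv2.resize(np.hstack(a),None,fx=800/160/len(a),fy=800/160/len(a)))
E
python3 cmp.py pics/cmp1.png pics/s12.png pics/s13.png
```

```text
(no output)
```

View pics/cmp1.png

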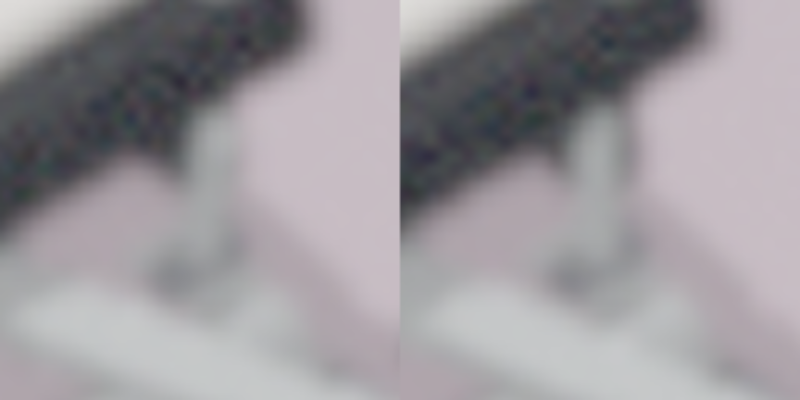

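```bash
python3 - <<'E'
from h import *
c=bot.calibration('side')
s=lambda q:((proj(c,np.array(q))-[140,120])*5-[480,220])*2.5
print('base',s([.577,.157,.006]),'up',s([.577,.157,.055]),'lean',s([.577,.136,.0505]),'edge',s([.577,.147,.0555]))
rep();lift()
E
```

```text
base [191.20902044 269.09473122] up [179.34769335 101.07076198] lean [242.94408846 157.39184003] edge [208.91408785 118.4937682 ]
t 16.0 tip [0.5069 0.1871 0.0395] pitch 0.182 F [ 0.3  4.8 -1.8] Tq [ 0.24 -0.08  0.07] bar top at edge 0.0562 under at ridge 0.058 e [ 0.5122 -0.0874  0.095 ]
lift angle est 0.06774469952831541 mid rise/dist 0.06960169721692068 1992 1838
```

```bash
python3 -m jog '0.8 0 0 0 0 0.04 10; 0 0 0 0 0 0 10'; python3 -c "from h import *;rep();lift('pics/s14.png')"; python3 cmp.py pics/cmp2.png pics/s13.png pics/s14.png
```

```text
t: 16.25
eef_pos: [0.5122, -0.0876, 0.0942]
tool_rot: [0.705, -0.062, 0.704, -0.049]
contact_force: [-0.1, 4.8, -2.9]
gripper_width: 0.231
t 16.25 tip [0.5069 0.1871 0.0399] pitch 0.177 F [-0.1  4.8 -2.9] Tq [ 0.46 -0.06  0.07] bar top at edge 0.0565 under at ridge 0.058 e [ 0.5122 -0.0876  0.0942]
lift angle est 0.06686300317084394 mid rise/dist 0.06966560047827562 1992 1853
```

View pics/cmp2.png

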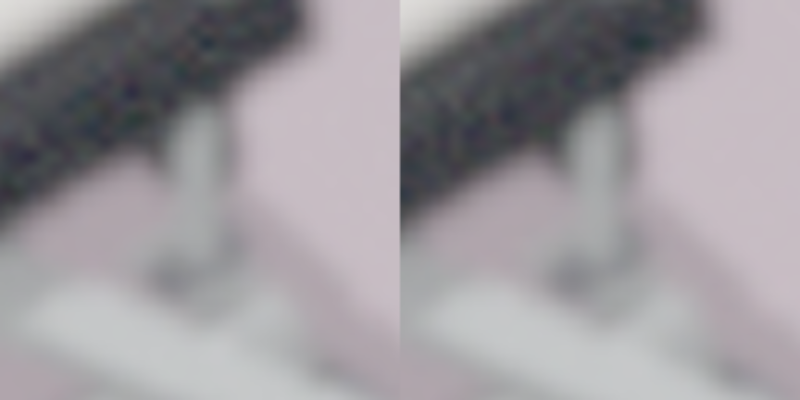

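```bash
python3 -m jog '2 0 0 0 0 0.1 10; 0 0 0 0 0 0 10; 0 0 0 0 0 0 10'; python3 -c "from h import *;rep();lift('pics/s15.png')"; python3 cmp.py pics/cmp3.png pics/s13.png pics/s15.png
```

```text
t: 16.6
eef_pos: [0.5122, -0.088, 0.0922]
tool_rot: [0.706, -0.058, 0.705, -0.045]
contact_force: [-0.1, 5.8, -1.8]
gripper_width: 0.227
t 16.6 tip [0.5069 0.1873 0.0408] pitch 0.166 F [-0.1  5.8 -1.8] Tq [ 0.58 -0.01  0.08] bar top at edge 0.0569 under at ridge 0.0578 e [ 0.5122 -0.088   0.0922]
lift angle est 0.07004002598048502 mid rise/dist 0.07186687317708508 1992 1842
```

View pics/cmp3.png

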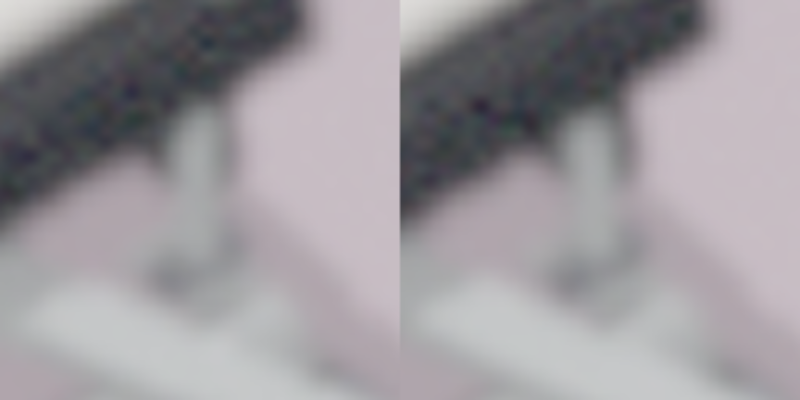

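```bash
cat > strut.py <<'E'
import cv2,numpy as np,sys
for f in sys.argv[1:]:
    a=cv2.imread(f).astype(float).mean(2)
    out=[]
    for r in (268,275,282,290,300,310):
        row=a[r-3:r+4,535:600].mean(0); row=cv2.GaussianBlur(row[None],(9,1),0)[0]
        # left/right edges about strut: steepest ups/downs
        g=np.diff(row); out.append((535+int(g.argmax()),535+int(g.argmin())))
    print(f,out)
E
python3 strut.py pics/s9c.png pics/s11.png pics/s12.png pics/s13.png pics/s14.png pics/s15.png
python3 -m jog '1.5 0 0 0 0 0.08 10; 0 0 0 0 0 0 10; 0 0 0 0 0 0 10'; python3 -c "from h import *;rep();lift('pics/s16.png')"; python3 strut.py pics/s16.png;python3 cmp.py pics/cmp4.png pics/s15.png pics/s16.png
```

```text
pics/s9c.png [(565, 539), (562, 594), (561, 595), (560, 596), (538, 552), (580, 567)]
pics/s11.png [(561, 546), (556, 546), (557, 542), (557, 546), (581, 548), (594, 567)]
pics/s12.png [(556, 539), (555, 543), (554, 542), (555, 542), (581, 546), (577, 566)]
pics/s13.png [(551, 564), (547, 564), (547, 564), (575, 564), (582, 563), (577, 565)]
pics/s14.png [(550, 564), (546, 564), (547, 564), (575, 563), (576, 563), (576, 565)]
pics/s15.png [(572, 562), (575, 563), (575, 563), (575, 563), (576, 562), (577, 564)]
t: 16.95
eef_pos: [0.5122, -0.0882, 0.0907]
tool_rot: [0.706, -0.055, 0.705, -0.042]
contact_force: [-0.3, 5.7, -1.6]
gripper_width: 0.229
t 16.95 tip [0.507  0.1875 0.0417] pitch 0.158 F [-0.3  5.7 -1.6] Tq [ 0.56 -0.03  0.05] bar top at edge 0.0575 under at ridge 0.0578 e [ 0.5122 -0.0882  0.0907]
lift angle est 0.07026906774884258 mid rise/dist 0.07430502807249602 1992 1836
pics/s16.png [(572, 562), (543, 563), (575, 563), (575, 563), (576, 562), (577, 565)]
```

View pics/cmp4.png

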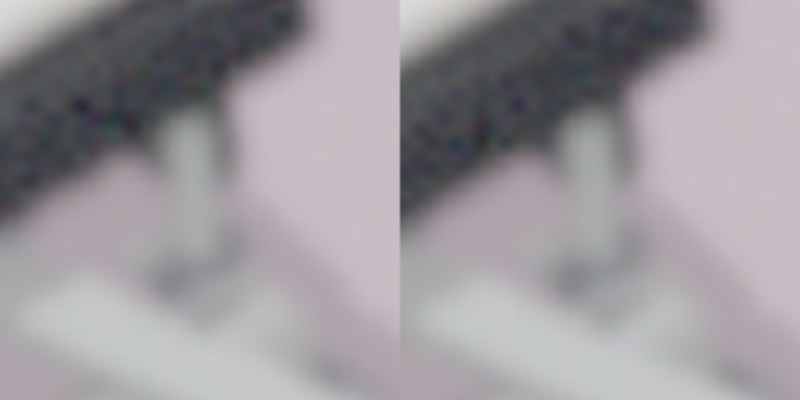

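The prop is unchanged between the last two steps and stands upright under the edge, with the lift at about 0.072. Now I'll ease the platen down slowly.

```bash
python3 -m jog '-2 0 0 0 0 -0.1 10; -2 0 0 0 0 -0.1 10; 0 0 0 0 0 0 10'; python3 -c "from h import *;rep();lift()"; python3 -m jog '-2 0 0 0 0 -0.1 10; -2 0 0 0 0 -0.1 10; 0 0 0 0 0 0 10'; python3 -c "from h import *;rep();lift('pics/s17.png')";python3 cmp.py pics/cmp5.png pics/s16.png pics/s17.png
```

```text
t: 17.3
eef_pos: [0.5122, -0.0875, 0.0947]
tool_rot: [0.705, -0.063, 0.704, -0.049]
contact_force: [0.1, 5.9, -2.4]
gripper_width: 0.228
t 17.3 tip [0.5068 0.187  0.0399] pitch 0.179 F [ 0.1  5.9 -2.4] Tq [ 0.74 -0.1   0.05] bar top at edge 0.0564 under at ridge 0.0581 e [ 0.5122 -0.0875  0.0947]
lift angle est 0.06757230721978508 mid rise/dist 0.07192110667103868 1992 1855
t: 17.65
eef_pos: [0.5122, -0.0869, 0.0986]
tool_rot: [0.705, -0.07, 0.704, -0.057]
contact_force: [0.4, 6.1, -2.8]
gripper_width: 0.231
t 17.65 tip [0.5069 0.1865 0.038 ] pitch 0.2 F [ 0.4  6.1 -2.8] Tq [ 0.91 -0.1   0.03] bar top at edge 0.0554 under at ridge 0.0583 e [ 0.5122 -0.0869  0.0986]
lift angle est 0.0675412743204017 mid rise/dist 0.07039174306315316 1992 1838
```

View pics/cmp5.png

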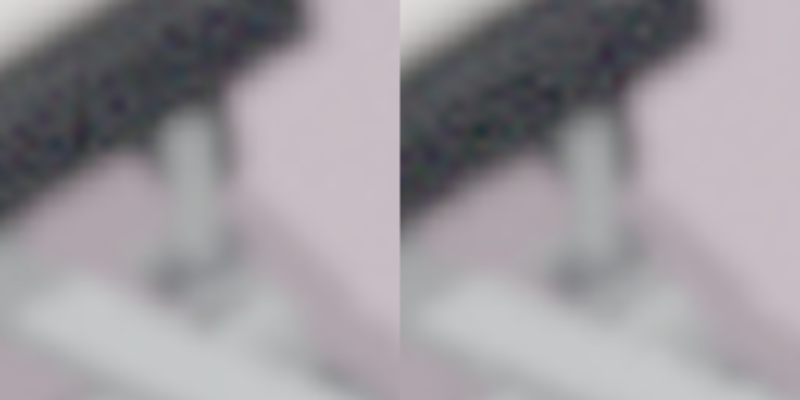

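```bash
python3 -m jog '-2.5 0 0 0 0 -0.12 10; -2.5 0 0 0 0 -0.12 10; 0 0 0 0 0 0 10'; python3 -c "from h import *;rep();lift()"; python3 -m jog '-2.5 0 0 0 0 -0.12 10; -2.5 0 0 0 0 -0.12 10; 0 0 0 0 0 0 10'; python3 -c "from h import *;rep();lift()"; python3 -m jog '-2.5 0 0 0 0 -0.12 10; -2.5 0 0 0 0 -0.12 10; 0 0 0 0 0 0 10'; python3 -c "from h import *;rep();lift('pics/s18.png')";python3 cmp.py pics/cmp6.png pics/s16.png pics/s18.png
```

```text
t: 18.0
eef_pos: [0.5121, -0.086, 0.1035]
tool_rot: [0.704, -0.079, 0.703, -0.066]
contact_force: [1.3, 6.3, -4.1]
gripper_width: 0.227
t 18.0 tip [0.5069 0.1858 0.036 ] pitch 0.225 F [ 1.3  6.3 -4.1] Tq [ 1.13 -0.12  0.04] bar top at edge 0.0544 under at ridge 0.0588 e [ 0.5121 -0.086   0.1035]
lift angle est 0.06602702066065858 mid rise/dist 0.06914636318865848 1992 1843
t: 18.35
eef_pos: [0.5119, -0.085, 0.1082]
tool_rot: [0.703, -0.088, 0.702, -0.075]
contact_force: [1.5, 5.8, -4.6]
gripper_width: 0.226
t 18.35 tip [0.5068 0.185  0.034 ] pitch 0.25 F [ 1.5  5.8 -4.6] Tq [ 1.37 -0.16  0.09] bar top at edge 0.0533 under at ridge 0.0592 e [ 0.5119 -0.085   0.1082]
lift angle est 0.06446231767352985 mid rise/dist 0.068803356678024 1992 1850
t: 18.7
eef_pos: [0.5117, -0.0844, 0.1131]
tool_rot: [0.702, -0.097, 0.701, -0.084]
contact_force: [0.2, 3.6, -6.2]
gripper_width: 0.23
t 18.7 tip [0.5068 0.1836 0.032 ] pitch 0.276 F [ 0.2  3.6 -6.2] Tq [ 1.3  -0.07 -0.03] bar top at edge 0.052 under at ridge 0.0595 e [ 0.5117 -0.0844  0.1131]
lift angle est 0.065081855394741 mid rise/dist 0.06751661181248413 1992 1866
```

View pics/cmp6.png

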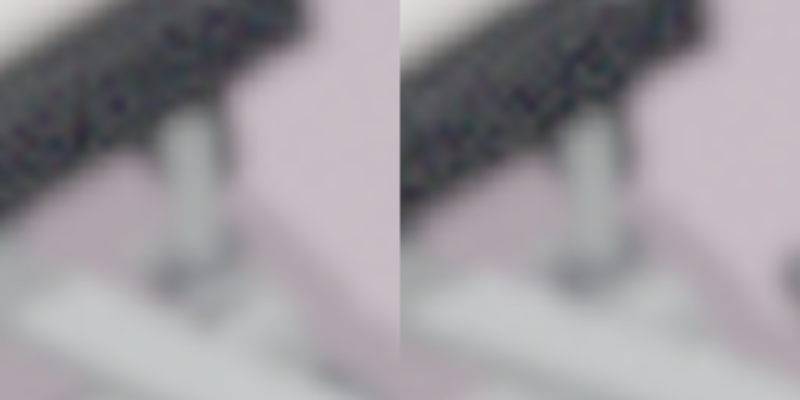

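The platen is holding at about 0.066 while the bar drops away, and the prop is upright. I'll continue.

```bash
python3 -m jog '-3 0 0 0 0 -0.15 10; -3 0 0 0 0 -0.15 10; 0 0 0 0 0 0 10'; python3 -c "from h import *;rep();lift()"; python3 -m jog '-3 0 0 0 0 -0.15 10; -3 0 0 0 0 -0.15 10; 0 0 0 0 0 0 10'; python3 -c "from h import *;rep();lift('pics/s19.png')"
```

```text
t: 19.05
eef_pos: [0.512, -0.0831, 0.1195]
tool_rot: [0.701, -0.109, 0.699, -0.095]
contact_force: [0.4, 0.2, -4.9]
gripper_width: 0.229
t 19.05 tip [0.507  0.1821 0.0295] pitch 0.309 F [ 0.4  0.2 -4.9] Tq [0.47 0.02 0.01] bar top at edge 0.0505 under at ridge 0.06 e [ 0.512  -0.0831  0.1195]
lift angle est 0.06458927684979994 mid rise/dist 0.0665107003262008 1992 1857
t: 19.4
eef_pos: [0.5123, -0.0805, 0.1252]
tool_rot: [0.699, -0.12, 0.697, -0.106]
contact_force: [0.7, -0.6, -6.3]
gripper_width: 0.23
t 19.4 tip [0.5071 0.1818 0.0271] pitch 0.34 F [ 0.7 -0.6 -6.3] Tq [ 0.5   0.02 -0.  ] bar top at edge 0.0493 under at ridge 0.0608 e [ 0.5123 -0.0805  0.1252]
lift angle est 0.06480313273873646 mid rise/dist 0.06684767292070352 1992 1857
```

View pics/s19.png

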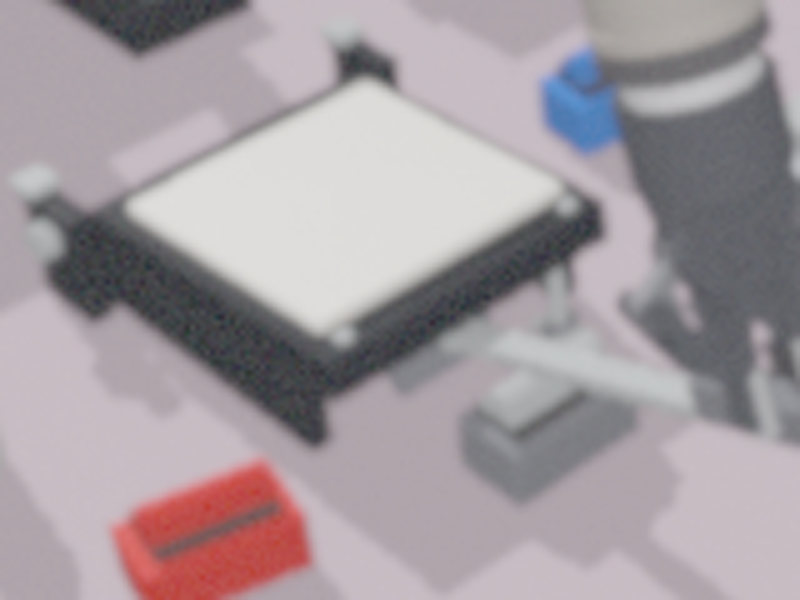

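```bash
python3 -m jog '0 -5 0 0 0 0 10; 0 -8 0 0 0 0 10; 0 -10 0 0 0 0 10; 0 0 0 0 0 0 10'; python3 -c "from h import *;rep();lift()"; python3 -m jog '0 -12 0 0 0 0 10; 0 -15 0 0 0 0 10;0 -15 0 0 0 0 10;0 0 0 0 0 0 10'; python3 -c "from h import *;rep();lift('pics/s20.png')"
```

```text
t: 19.85
eef_pos: [0.5121, -0.1055, 0.133]
tool_rot: [0.699, -0.118, 0.697, -0.107]
contact_force: [0.4, -0.5, -6.2]
gripper_width: 0.233
t 19.85 tip [0.5082 0.1567 0.0348] pitch 0.34 F [ 0.4 -0.5 -6.2] Tq [ 0.55  0.01 -0.08] bar top at edge 0.0481 under at ridge 0.0597 e [ 0.5121 -0.1055  0.133 ]
lift angle est 0.06414617349244285 mid rise/dist 0.06701402907483789 1992 1851
t: 20.3
eef_pos: [0.5128, -0.1464, 0.1466]
tool_rot: [0.699, -0.118, 0.697, -0.108]
contact_force: [-0.2, -0.9, -5.0]
gripper_width: 0.231
t 20.3 tip [0.5093 0.1158 0.0483] pitch 0.341 F [-0.2 -0.9 -5. ] Tq [ 0.64 -0.   -0.  ] bar top at edge 0.0471 under at ridge 0.0587 e [ 0.5128 -0.1464  0.1466]
lift angle est 0.06373505566006948 mid rise/dist 0.06708394797824115 1992 1862
```

View pics/s20.png

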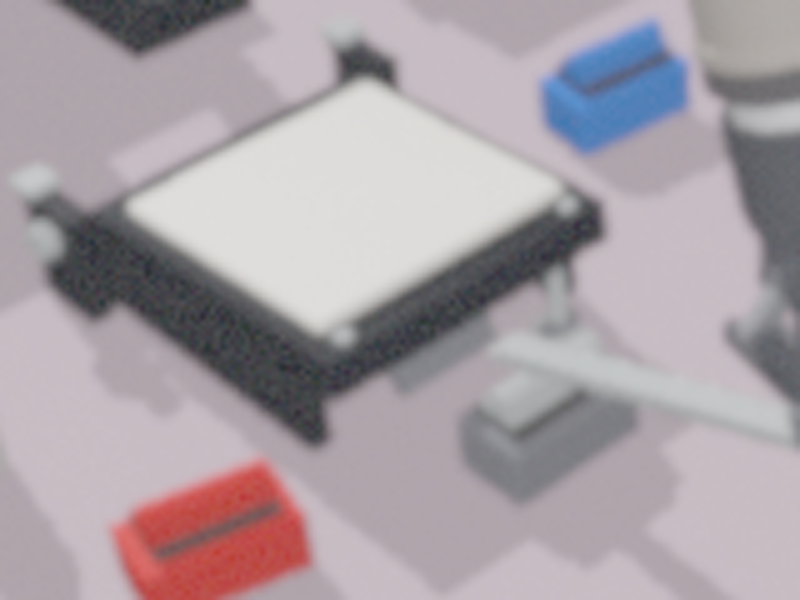

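The bar is fully out at crop (495,345) and the prop holds the platen. I'll carry the bar back to its known free original spot.

```bash
python3 -m jog '-10 -10 0 0 0 0 10; -25 -20 0 0 0 0 10; -25 -20 0 0 0 0 10; 0 0 0 0 0 0 10'; python3 - <<'E'
from h import *
rep(); im,d=bot.read_camera('wrist')
print([np.round(np.median(d[v:v+10,275:292])*1000,1) for v in(2,20,50,80,120,180,220)])
print(rows([.437,-.228,.10],barrot(np.radians(60),-.02,-1),10))
E
```

```text
t: 20.75
eef_pos: [0.5158, -0.1739, 0.2224]
tool_rot: [0.702, -0.118, 0.694, -0.107]
contact_force: [1.6, 0.1, -6.8]
gripper_width: 0.23
t 20.75 tip [0.5123 0.0884 0.1243] pitch 0.34 F [ 1.6  0.1 -6.8] Tq [ 0.23 -0.17  0.02] bar top at edge 0.1134 under at ridge 0.1249 e [ 0.5158 -0.1739  0.2224]
[np.float32(123.1), np.float32(124.7), np.float32(127.6), np.float32(130.7), np.float32(135.0), np.float32(126.5), np.float32(131.2)]
(array([13. , -5.2, -6.8]), array([0.513, 0.082, 0.314]))
```

```bash
python3 -m jog '13 -5.2 -6.8 0.513 0.082 0.314 10; 13 -5.2 -6.8 0.513 0.082 0.314 10; 13 -5.2 -6.8 0.513 0.082 0.314 10; 13 -5.2 -6.8 0.513 0.082 0.314 10; 13 -5.2 -6.8 0.513 0.082 0.314 10';  python3 -c "
from h import *
rep();print(rows([.437,-.228,.10],barrot(np.radians(60),-.01,-1),5))"
```

```text
t: 21.3
eef_pos: [0.4759, -0.2086, 0.1593]
tool_rot: [0.699, 0.036, 0.7, -0.143]
contact_force: [-0.6, -0.7, -6.8]
gripper_width: 0.23
t 21.3 tip [0.5457 0.0575 0.107 ] pitch 0.17 F [-0.6 -0.7 -6.8] Tq [-0.09  0.06  0.03] bar top at edge 0.1009 under at ridge 0.102 e [ 0.4759 -0.2086  0.1593]
(array([12.3, -5.4, -6.1]), array([0.514, 0.071, 0.299]))
```

```bash
python3 -m jog '12.3 -5.4 -6.1 0.514 0.071 0.299 10; 12.3 -5.4 -6.1 0.514 0.071 0.299 10; 12.3 -5.4 -6.1 0.514 0.071 0.299 10; 12.3 -5.4 -6.1 0.514 0.071 0.299 10; 12.3 -5.4 -6.1 0.514 0.071 0.299 10'; python3 -m jog '0 0 0 0 0 0 10;0 0 0 0 0 0 10';  python3 - <<'E'
from h import *
rep();print(rows([.437,-.228,.03],barrot(np.radians(60),-.01,-1),4))
im,d=bot.read_camera('top');cv2.imwrite('pics/t21.png',bright(im)[:,:,::-1])
im,d=bot.read_camera('wrist')
print([np.round(np.median(d[v:v+10,275:292])*1000,1) for v in(2,20,50,80,120,180,220)])
E
```

```text
t: 21.8
eef_pos: [0.4373, -0.2283, 0.1]
tool_rot: [0.684, 0.186, 0.682, -0.18]
contact_force: [1.1, -0.6, -7.1]
gripper_width: 0.229
t: 22.0
eef_pos: [0.438, -0.2287, 0.1011]
tool_rot: [0.684, 0.185, 0.682, -0.18]
contact_force: [1.5, 0.2, -5.9]
gripper_width: 0.232
t 22.0 tip [0.5775 0.014  0.0929] pitch 0.012 F [ 1.5  0.2 -5.9] Tq [-0.34  0.12  0.01] bar top at edge 0.1004 under at ridge 0.0921 e [ 0.438  -0.2287  0.1011]
(array([17.8, -0.1, -0.3]), array([0.005, 0.003, 0.004]))
[np.float32(122.7), np.float32(124.4), np.float32(127.5), np.float32(130.4), np.float32(134.8), np.float32(126.6), np.float32(131.0)]
```

View pics/t21.png

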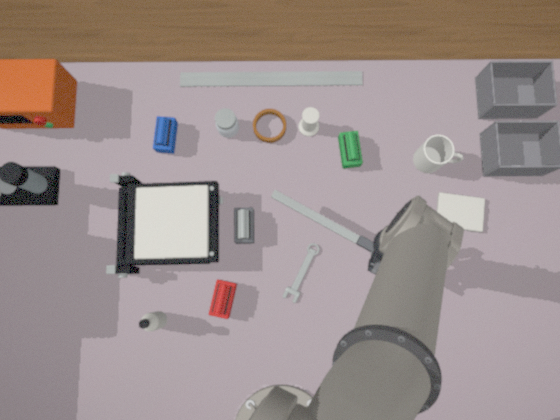

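The bar hangs over its old spot, running from (275,195) to the hand at (375,260). The bystanders have not moved. I'll lower it.

```bash
python3 -m jog '17.8 0 0 0 0 0 10; 17.8 0 0 0 0 0 10; 17.8 0 0 0 0 0 10; 17.8 0 0 0 0 0 10; 0 0 0 0 0 0 10'; python3 -m jog '8 0 0 0 0 0 10; 6 0 0 0 0 0 10; 4 0 0 0 0 0 10; 0 0 0 0 0 0 10'; python3 -c "from h import *;rep()"
```

```text
t: 22.6
eef_pos: [0.4388, -0.2274, 0.0294]
tool_rot: [0.684, 0.185, 0.682, -0.179]
contact_force: [-0.8, 1.1, -5.5]
gripper_width: 0.227
t: 23.0
eef_pos: [0.4391, -0.2285, 0.0125]
tool_rot: [0.685, 0.186, 0.681, -0.18]
contact_force: [-0.6, -0.7, -6.6]
gripper_width: 0.224
t 23.0 tip [0.579  0.014  0.0047] pitch 0.01 F [-0.6 -0.7 -6.6] Tq [-0.37  0.21 -0.02] bar top at edge 0.0123 under at ridge 0.0039 e [ 0.4391 -0.2285  0.0125]
```

```bash
python3 -m jog '3 0 0 0 0 0 10; 2.5 0 0 0 0 0 10; 0 0 0 0 0 0 10'; python3 -c "from h import *;rep()";  python3 -m jog '1 0 0 0 0 0 10; 0.5 0 0 0 0 0 10; 0 0 0 0 0 0 10'; python3 -c "from h import *;rep()"
```

```text
t: 23.3
eef_pos: [0.439, -0.2286, 0.007]
tool_rot: [0.685, 0.186, 0.681, -0.18]
contact_force: [0.4, -0.2, -6.0]
gripper_width: 0.225
t 23.3 tip [ 0.5789  0.0139 -0.0009] pitch 0.01 F [ 0.4 -0.2 -6. ] Tq [-0.36  0.18 -0.02] bar top at edge 0.0068 under at ridge -0.0016 e [ 0.439  -0.2286  0.007 ]
t: 23.6
eef_pos: [0.4392, -0.2286, 0.0057]
tool_rot: [0.685, 0.186, 0.681, -0.18]
contact_force: [0.0, 0.3, -6.7]
gripper_width: 0.23
t 23.6 tip [ 0.579   0.0139 -0.0022] pitch 0.01 F [ 0.   0.3 -6.7] Tq [-0.38  0.18 -0.04] bar top at edge 0.0055 under at ridge -0.0029 e [ 0.4392 -0.2286  0.0057]
```

```bash
python3 -m jog '1 0 0 0 0 0 10; 0 0 0 0 0 0 10';  python3 -m jog '1 0 0 0 0 0 10; 0 0 0 0 0 0 10'; python3 -m jog '1 0 0 0 0 0 10; 0 0 0 0 0 0 10'; python3 -c "from h import *;rep()"
```

```text
t: 23.8
eef_pos: [0.4393, -0.2287, 0.0052]
tool_rot: [0.685, 0.186, 0.681, -0.18]
contact_force: [-2.3, 1.5, 2.8]
gripper_width: 0.231
t: 24.0
eef_pos: [0.4393, -0.2287, 0.0051]
tool_rot: [0.685, 0.186, 0.681, -0.179]
contact_force: [-5.5, 2.1, 18.3]
gripper_width: 0.228
t: 24.2
eef_pos: [0.4394, -0.2287, 0.0051]
tool_rot: [0.685, 0.187, 0.681, -0.179]
contact_force: [-8.9, 4.4, 33.0]
gripper_width: 0.229
t 24.2 tip [ 0.5794  0.0137 -0.0021] pitch 0.008 F [-8.9  4.4 33. ] Tq [0.86 2.25 0.1 ] bar top at edge 0.0058 under at ridge -0.0027 e [ 0.4394 -0.2287  0.0051]
```

Firm contact with the bench. I'll back off 2 mm to relieve the load, then open.

```bash
python3 -m jog '-2.2 0 0 0 0 0 10; 0 0 0 0 0 0 10'; python3 -m jog '0 0 0 0 0 0 30; 0 0 0 0 0 0 45; -1 0 0 0 0 0 60; 0 0 0 0 0 0 60; 0 0 0 0 0 0 60'; python3 - <<'E'
from h import *
rep();im,d=bot.read_camera('wrist');cv2.imwrite('pics/w22.png',bright(im)[:,:,::-1])
E
```

```text
t: 24.4
eef_pos: [0.4397, -0.2288, 0.0052]
tool_rot: [0.685, 0.186, 0.681, -0.18]
contact_force: [-2.5, -0.0, 5.5]
gripper_width: 0.234
t: 24.9
eef_pos: [0.4394, -0.2287, 0.0059]
tool_rot: [0.685, 0.186, 0.681, -0.18]
contact_force: [-0.3, 0.9, -0.1]
gripper_width: 0.706
t 24.9 tip [ 0.5792  0.0138 -0.0019] pitch 0.01 F [-0.3  0.9 -0.1] Tq [ 0.05  0.01 -0.01] bar top at edge 0.0057 under at ridge -0.0027 e [ 0.4394 -0.2287  0.0059]
```

View pics/w22.png

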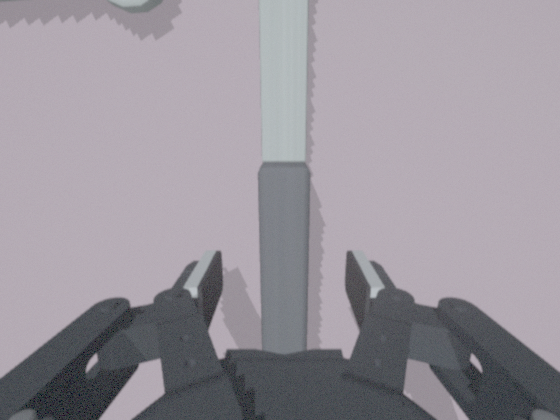

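The bar is released (handle at cols 259–310, fingers clear). I'll retreat upward.

```bash
python3 -m jog '-10 0 0 0 0 0 60; -25 0 0 0 0 0 60; -40 0 0 0 0 0 60; -40 0 0 0 0 0 60; -40 0 0 0 0 0 60'; python3 -m jog '-40 0 0 0 0 0 60; 0 0 0 0 0 0 60; 0 0 0 0 0 0 60'; python3 - <<'E'
from h import *
rep();lift('pics/s23.png')
c=bot.calibration('top');im,d=bot.read_camera('top');cv2.imwrite('pics/t23.png',bright(im)[:,:,::-1])
im,d2=bot.read_camera('wrist');cv2.imwrite('pics/w23.png',bright(im)[:,:,::-1])
E
```

```text
t: 25.45
eef_pos: [0.4375, -0.2298, 0.1629]
tool_rot: [0.685, 0.186, 0.681, -0.18]
contact_force: [1.4, 0.8, 0.8]
gripper_width: 0.704
t: 25.75
eef_pos: [0.4381, -0.2299, 0.202]
tool_rot: [0.686, 0.186, 0.68, -0.179]
contact_force: [-0.0, 0.5, 0.6]
gripper_width: 0.704
t 25.75 tip [0.578  0.0126 0.1945] pitch 0.009 F [-0.   0.5  0.6] Tq [-0.03 -0.01 -0.02] bar top at edge 0.2023 under at ridge 0.1938 e [ 0.4381 -0.2299  0.202 ]
lift angle est 0.06425543177950792 mid rise/dist 0.06727463674954479 1992 1855
```

View pics/t23.png

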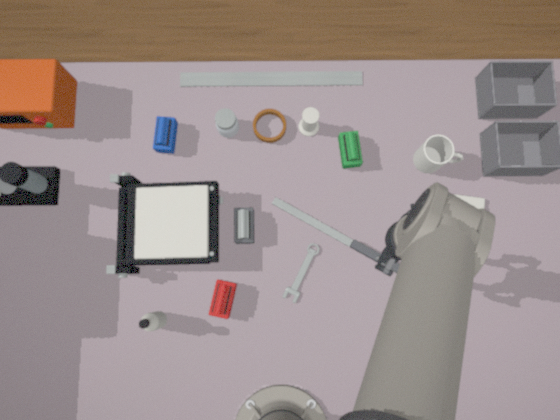

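View pics/s23.png

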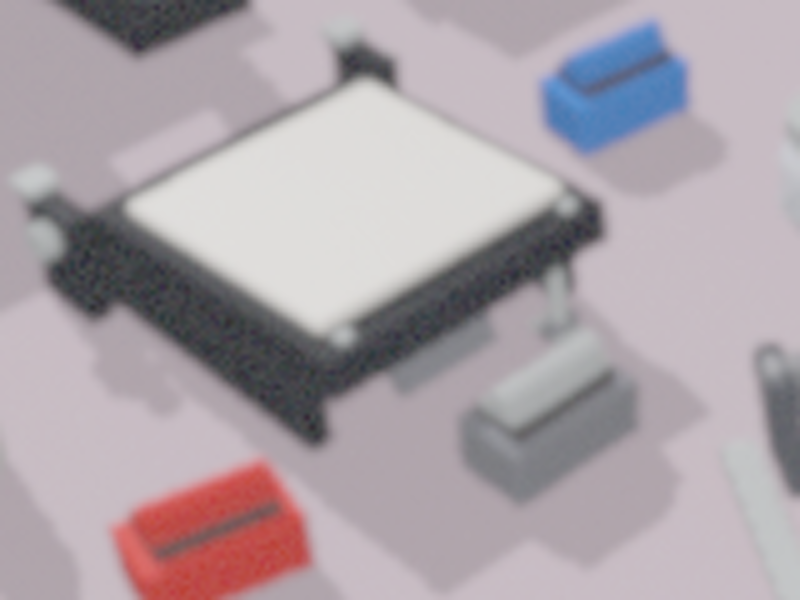

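View pics/w23.png

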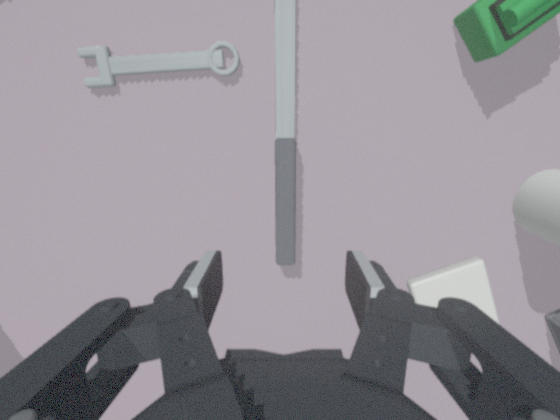

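The bar lies flat at its old place, the prop stands upright at crop (557,295) under the raised platen, and nothing else has moved. I'm handing in.

```bash
python3 -c "
from station import bot
print(bot.hand_in())"
```

```text
the job is handed in; nothing more can be done
None
```

The platen is up on its prop, the bar is back flat on the open bench, and I handed in at about 26 s of the 59 s allowed. `hand_in` gives no verdict, so the outcome rests on my own checks.

**What I did**
1. I gripped the pry bar at its handle and slid it over the grey fulcrum's ridge at a slope of about 0.57 rad.
2. I felt the stop about 31 mm behind the platen's edge, with roughly 10 N pushing back along the bar.
3. I backed off about 4 mm and levered down in small steps until the prop swung in at a lift of about 0.07 rad. I then pressed slightly further, to about 0.072–0.074, still short of the 0.080 lift stop.
4. I eased the platen down slowly, drew the bar out, and laid it back where it had been lying.

**Last checks**
- **Platen:** lift measured 0.064–0.067 rad from side-camera depth, steady since the load went onto the prop.
- **Prop:** it stands upright under the edge in the side view.
- **Bar:** it lies on the bench with its tip about 130 mm in front of the platen's edge line, well clear of the fulcrum block.
- **Other things:** none seen to have moved in the top view; the arm partly hid the spare pad there, and the wrist camera showed the part of it in view.

**What was less certain**
- The two lift estimates from depth differed by up to 0.004 rad.
- The bar–platen and bar–fulcrum forces were only inferred from the wrist force and the ridge's sag. Those inferences disagreed: about 20–28 N by most, but one rough moment estimate near the end of the lift gave only about 9 N on the platen and 13 N on the fulcrum.
- I did not measure the prop's exact angle; I judged it by eye from the pictures.
- The bar tipped about 0.02 rad in the grip while levering, with no lasting effect.
- While laying the bar down, the wrist force against the bench rose briefly to about 33 N before I eased off. Part of that may have been the fingertips on the bench.

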